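# Clamp a row of dessert jars for filling

### The arm

A 6-joint arm with a two-finger parallel gripper is mounted at the origin on the work surface. World frame = base frame: x ahead of the robot, y to its left, z up, the work surface at z = 0. Lengths are in m, angles in rad, forces in N, time in s.
With the tool pointing down it reaches from about 0.35 to 0.775 m from the base axis. Payload 5.5 kg.
Tool frame: the origin (TCP) lies on the centre line of the jaws, within the pads' length; the fingertips stand 8 mm ahead of it and the grasp point (between the pads) lies 11 mm behind it; z points along the fingers, y is the direction in which the jaws open and shut (so a half turn about z gives the same grasp; the last joint's range is limited). The gripper opens to 85 mm and grips with 20 to 120 N. Pads are 22 mm wide; open, the fingers measure 114 mm over their backs; the gripper's body (76 mm by 85 mm) begins 54 mm behind the grasp point. The pads swing forward as they close: fully open they stand 13 mm farther back than shut.
Start: joints at [-1.283, 0.313, 0.046, 1.304, 0, 1.431], TCP at [0.239, -0.523, 0.215] pointing down, gripper open.
Joint ranges: [-2.76, 2.76], [-0.86, 1.69], [-1.03, 1.26], [-2.2, 2.34], [-1.47, 1.5], [-3.14, 3.14]. Speed limits (rad/s): [2.57, 2.57, 3.14, 3.14, 3.14, 3.14].

### API

Orientations are given as a unit quaternion [w, x, y, z].
In Python, from workcell import env gives the robot as it stands. The module is installed in compiled form; this text tells all that it offers.
- The arm moves only by the tool play_rows, never from a script. Its argument "steps" is a list of rows, each an object with "claw": the closure in counts, from 0 (fully open) to 255 (shut); "dp": the shift along the tool's x, y, z in m, a list of three; "angular": the turn, a rotation vector about the tool's x, y, z in degrees, a list of three. In form: [{"claw": claw, "dp": [dx, dy, dz], "angular": [wx, wy, wz]}, ...]. A call has exactly 8 rows; each row shifts and turns the commanded pose from where the row before left it, along the tool's axes as they then stand; what a row does not reach is not made up. A row lasts 1/12 s, in which the tool goes at most 41.7 mm and 7.16 degrees, less where a joint would pass 70% of its speed; a pose out of reach is approached as far as the arm can. A call is refused whole if a number of a shift passes 0.0417 or a number of a turn 7.16, either way. A call with a gripper value outside its range is refused whole. The fingers move at their own pace and stop on an object; "force" is the grip in N (left out, the last holds). Time passes only in rows, so rows that do not move let the fingers close, or fill a call up. It gives the time, the measured TCP pose, the force and the opening at its end, in the units of the state.
- env.get_state(): the state, without advancing time (a new reading comes with each control period).
- env.read_camera(name): name is "side" or "top"; returns (picture, depth): 400x640x3 uint8, red, green, blue; 400x640 float32, m along the optical axis (not along the pixel's ray), 0 where there is no reading.
- env.calibration(name): a dict with "fx", "fy", "cx", "cy" (pixels), "k1" (the pictures are not rectified: a ray, as slopes to the right and down, at radius r is drawn at 1 + k1 r^2 times it, then the intrinsics apply), "world_from_camera" (4x4, takes a point from camera to world coordinates). Camera axes: x right, y down, z forward; pixel columns grow to the right and rows downward; lengths in m; the calibration is good to about 2 mm. A picture is of the moment at which its call begins. calibration takes no time and is no camera call.
- env.hand_in(): hands the job in, once; it reports no verdict.
The state is a dict: "clock": time; "joint_pos": joint angles; "qvel": joint speeds; "tau": joint torques, N m; "tcp_pos": TCP position; "orientation": TCP orientation; "wrist_force": force on the tool from outside, world axes, zero at the start; "ft_torque": the same for the moment, N m; "finger_gap": finger opening in m.
Only numpy, scipy, OpenCV 4.12 (cv2) and the standard library are available. Lean on these libraries where they do the work, as an engineer would, in place of code of your own. Each camera call takes 0.05 s, during which the arm holds its last target. There are 200 camera calls.

### The job

Get the empty glass jars ready for filling: flip the rack's red cam lever open, draw the pusher back by its yellow tab, and stand every jar that is here upright in the rack's channel in one row against the blue end stop. Then slide the pusher up until the row is snug, with no gaps between stop, jars and pusher, and flip the red lever fully over to its closed end so that the pusher is clamped. Leave the bottle, timer and spatula alone.

Things in the scene. Friction and masses are not known exactly. Their poses are not given: they have to be found in the camera images.
- rack: jar rack fixed to the table, white base plate 96 x 405 mm, 8 mm thick. Origin at table height under the middle line of its channel, which runs along the rack's own y; own z is up. The jars stand on the white plate (8 mm above the table) between two steel ledges 66 mm apart that rise to 20 mm above the table
- stop_face (a point): middle of the face of the fixed blue end stop (90 mm wide, 20 mm thick, top 50 mm above the table), at the rack's own x = 0, y = +160 mm. The row of jars starts here and runs towards the rack's -y
- pusher_face (a point): middle of the pusher's face that meets the last jar, at the rack's own x = 0, y = -115 mm + joint pusher
- pusher (a joint): how far the pusher has slid towards the end stop, in m: 0 fully back (channel 275 mm long between the faces), 0.165 fully forward. A blue plate, 56 mm wide, 16 mm thick, top 78 mm above the table, on a 20 mm square steel bar that runs back through the clamp. Lever open: slides with about 1.5 N of friction. Lever closed: clamped
- pusher_grip (a point): middle of the yellow grip tab on top of the pusher, 98 mm above the table; the tab is 22 mm wide (rack x), 14 mm thick (rack y), and spans heights 78 to 116 mm. It lies 8 mm behind the pusher's face
- lever (a joint): angle of the red cam lever about its hinge (axis along the rack's +y), in rad: 0 open (lever leans 0.87 rad from upright to the rack's -x side), 0.87 upright, 2.0 fully closed (leans 1.13 rad to the rack's +x side). The cam starts to press on the bar at about 1.15, is hardest at 1.8 (dead centre) and is over centre beyond it; it needs some 3 to 6 N at the grip and stays where it is once over centre
- lever_grip (a point): point on the red lever's middle line 88 mm from its hinge, where it may be held; the lever is a straight bar 14 x 14 mm that ends 14 mm beyond this point
- lever_hinge (a point): centre of the lever's hinge, 61 mm above the table, at the rack's own x = 0, y = -185 mm; the lever swings in the rack's x-z plane between two aluminium plates (50 mm wide in rack x, 10 mm thick, at own y = -167 and -203 mm, top 76 mm above the table)
- board: white cutting board 250 x 250 x 6 mm, fixed to the table, origin at the centre of its underside; the jars start upright on it
- jar1_mid (a point): centre (half-way up) of a green-tinted glass jar with an orange sealing ring, 60 mm diameter, 68 mm tall, about 0.2 kg, thick-bottomed, own z along its axis (up when it stands); None if this jar is absent. Two to four jars are present
- jar2_mid (a point): centre (half-way up) of a green-tinted glass jar with an orange sealing ring, 60 mm diameter, 68 mm tall, about 0.2 kg, thick-bottomed, own z along its axis (up when it stands); None if this jar is absent. Two to four jars are present
- jar3_mid (a point): centre (half-way up) of a green-tinted glass jar with an orange sealing ring, 60 mm diameter, 68 mm tall, about 0.2 kg, thick-bottomed, own z along its axis (up when it stands); None if this jar is absent. Two to four jars are present
- jar4_mid (a point): centre (half-way up) of a green-tinted glass jar with an orange sealing ring, 60 mm diameter, 68 mm tall, about 0.2 kg, thick-bottomed, own z along its axis (up when it stands); None if this jar is absent. Two to four jars are present
- bottle_mid (a point): centre of a yellow squeeze bottle, 56 mm diameter, 190 mm tall, a bystander
- timer_mid (a point): centre of a white kitchen timer, 35 x 75 x 60 mm, a bystander
- spatula_mid (a point): centre of a spatula with black handle, 280 mm long, lying, a bystander
There are look-alikes about, which are no part of the job. Leave any pink look-alike of the part that bears jar2_mid alone.

How it is judged:
By the outcome, as a careful person would: the job done as asked, in the order asked, and still so for the second after the job is handed in, with the robot touching nothing.
Of jar1, jar2, jar3, jar4 only 2 to 4 are there at a start; the rules pass over those that are not, and their reading is None.
At some moment in a run one of jar1, jar2, jar3, jar4 may be knocked a few centimetres aside while the robot is not near it.
Once in a run the grip may slacken for a moment while it holds something.
It also fails if it takes over 210 s, if anything falls off the work surface, if the arm or the gripper's body presses on something with over 40 N, if the wrist force passes 120 N, or if a joint passes its speed limit or range.

## Working session

There is one attempt and no reset: what is moved stays moved. The work goes in short steps, Python scripts to look and compute and a tool call to move; the robot and the scene stay as the last step left them, time stands still between calls to the robot, and variables do not carry over. Pictures are saved under pics/ and viewed, about 12 in all and at most 16, crops included, and the job is handed in when it is done.

Besides the shell and the picture viewer there is one more tool, called after "Request:" by a JSON object that holds its "method" and its "body". play_rows: Moves the arm, as the interface text tells. Its arguments: {"type":"object","properties":{"steps":{"type":"array","items":{"type":"object","properties":{"claw":{"type":"number"},"dp":{"type":"array","items":{"type":"number"}},"angular":{"type":"array","items":{"type":"number"}}}}},"force":{"type":"number"}},"required":["steps"]}

```bash
mkdir -p pics
cat > h.py <<'E'
import numpy as np, cv2
from workcell import env
def cam(n,name):
    p,d=env.read_camera(n); cv2.imwrite(f'pics/{name}.png',p[:,:,::-1]); np.save(f'pics/{name}.npy',d); return p,d
def rays(n,u,v):
    c=env.calibration(n)
    K=np.array([[c['fx'],0,c['cx']],[0,c['fy'],c['cy']],[0,0,1.]])
    q=cv2.undistortPoints(np.array([[[u,v]]],float),K,np.array([c['k1'],0,0,0.]))[0,0]
    T=np.array(c['world_from_camera']); return T,np.array([q[0],q[1],1.])
def atz(n,u,v,z):
    T,r=rays(n,u,v); w=T[:3,:3]@r; o=T[:3,3]; return o+w*(z-o[2])/w[2]
def atd(n,u,v,d):
    T,r=rays(n,u,v); return T[:3,:3]@(r*d)+T[:3,3]
def st():
    s=env.get_state()
    for k in ('clock','tcp_pos','orientation','wrist_force','finger_gap','joint_pos'): print(k,np.round(s[k],4))
E
python3 - <<'E'
from h import *
cam('top','t0');cam('side','s0');st()
for n in('top','side'):print(env.calibration(n))
E
```

```text
clock 0.1
tcp_pos [ 0.2384 -0.5227  0.2139]
orientation [-8.000e-04  9.772e-01  2.123e-01 -1.000e-04]
wrist_force [-0.7722 -0.188   0.3501]
finger_gap 0.0853
joint_pos [-1.2826  0.314   0.0451  1.3036 -0.      1.4312]
{'fx': 429.97631334695006, 'fy': 429.97631334695006, 'cx': 318.8938070864468, 'cy': 206.12278413248774, 'k1': -0.06342494792769376, 'world_from_camera': array([[-0.00377582, -0.99378086,  0.11128946,  0.41370801],
       [-0.99971576,  0.00637114,  0.02297407,  0.11880793],
       [-0.02354023, -0.11117108, -0.99352245,  1.1835221 ],
       [ 0.        ,  0.        ,  0.        ,  1.        ]])}
{'fx': 375.42965625643285, 'fy': 375.42965625643285, 'cx': 323.31748195737396, 'cy': 198.57810523065152, 'k1': 0.0061527911562555115, 'world_from_camera': array([[ 0.98909195, -0.09050533,  0.11621489,  0.45311716],
       [-0.14670907, -0.53472811,  0.83219126, -0.57213132],
       [-0.01317437, -0.84016346, -0.54217322,  0.57684957],
       [ 0.        ,  0.        ,  0.        ,  1.        ]])}
```

View pics/t0.png

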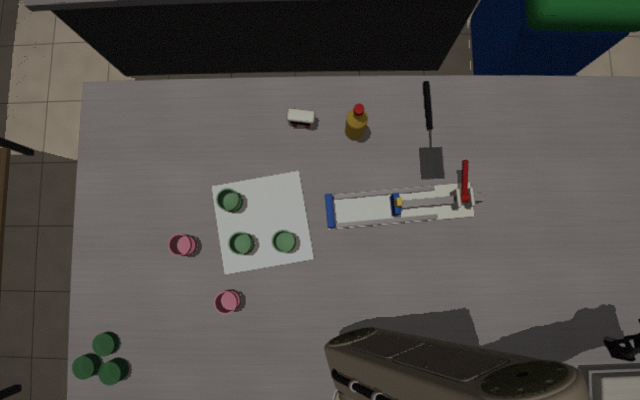

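View pics/s0.png

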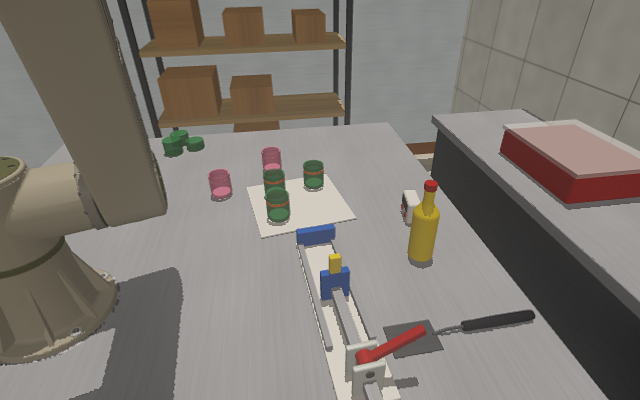

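Run:
```python
import cv2,numpy as np
t=cv2.imread('pics/t0.png');s=cv2.imread('pics/s0.png')
a=cv2.resize(t[165:280,160:320],(800,575),interpolation=cv2.INTER_CUBIC); cv2.imwrite('pics/c1.png',a)
b=cv2.resize(t[150:240,320:490],(800,424),interpolation=cv2.INTER_CUBIC); cv2.imwrite('pics/c2.png',b)
c=cv2.resize(s[120:240,150:350],(800,480),interpolation=cv2.INTER_CUBIC); cv2.imwrite('pics/c3.png',c)
```

```text
(no output)
```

View pics/c1.png

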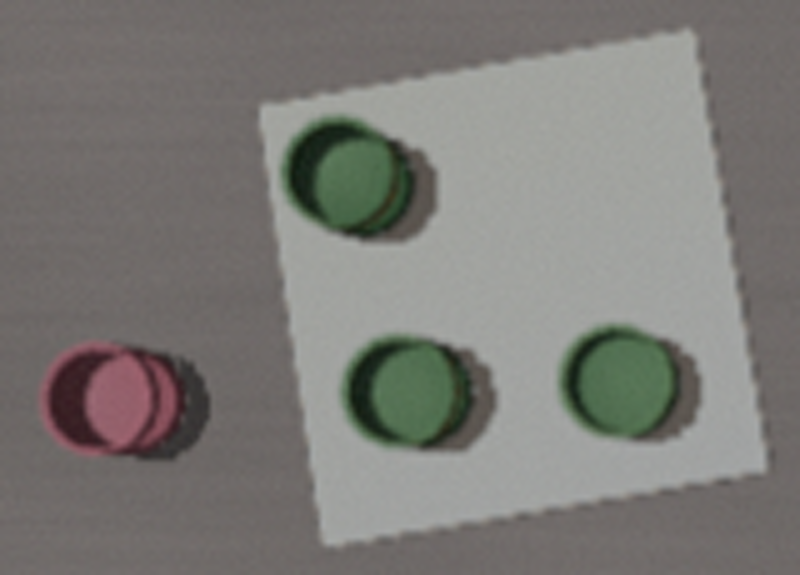

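View pics/c2.png

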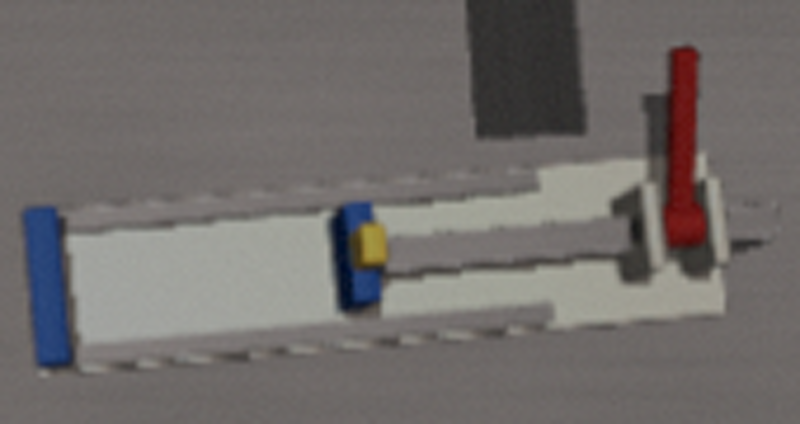

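View pics/c3.png

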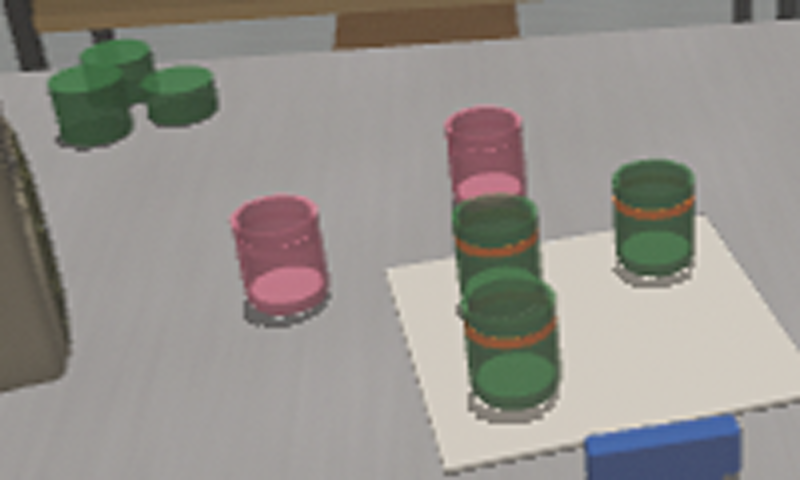

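Run:
```python
from h import *
f=lambda x,y:(320+x/4.706-.4,150+y/4.706-.4)
g=lambda x,y:(160+x/5-.4,165+y/5-.4)
P=lambda n,p:print(n,np.round(p,4))
for n,q in dict(A=(341,175),B=(401,392),C=(618,381)).items():P(n,atz('top',*g(*q),.074))
T={n:atz('top',*f(*q),z) for n,q,z in [('st',(57,207),.05),('sb',(71,362),.05),('sLt',(24,208),.05),('sLb',(37,366),.05),('tab',(371,245),.116),('pt',(706,152),.008),('pb',(724,313),.008),('clampTop',(716,222),.076),('c2',(649,227),.076),('hingeball',(685,228),.07)]}
for k in T:P(k,T[k])
sf=(T['st']+T['sb'])/2; be=(T['pt']+T['pb'])/2
P('stopface',sf);P('backend',be)
d=(sf-be)[:2];print(np.hypot(*d))
h=T['hingeball'];d=(sf-h)[:2];print('to hinge',np.hypot(*d),'dir',d/np.hypot(*d),np.arctan2(d[1],d[0]))
p=T['tab'];print('tab->stop',np.hypot(*(sf-p)[:2]))
d=np.load('pics/t0.npy')
for y in(60,100,150,190):
  u,v=f(684-(0),y);P('lever',atd('top',u,v,d[int(round(v)),int(round(u))]))
```

```text
A [0.5567 0.3833 0.074 ]
B [0.4432 0.3498 0.074 ]
C [0.4485 0.237  0.074 ]
st [0.574  0.1108 0.05  ]
sb [0.4863 0.1036 0.05  ]
sLt [0.5736 0.1294 0.05  ]
sLb [0.4841 0.1226 0.05  ]
tab [ 0.5432 -0.0552  0.116 ]
pt [ 0.6102 -0.2717  0.008 ]
pb [ 0.5151 -0.2781  0.008 ]
clampTop [ 0.5597 -0.2529  0.076 ]
c2 [ 0.5571 -0.2156  0.076 ]
hingeball [ 0.5572 -0.2375  0.07  ]
stopface [0.5301 0.1072 0.05  ]
backend [ 0.5626 -0.2749  0.008 ]
0.3834626006985064
to hinge 0.3456848134498527 dir [-0.07826634  0.99693249] 1.6491427934865353
tab->stop 0.1628577674378341
lever [ 0.6434 -0.2279  0.1107]
lever [ 0.6237 -0.2306  0.0993]
lever [ 0.5981 -0.2332  0.0874]
lever [ 0.5772 -0.235   0.0789]
```

```bash
cat >> h.py <<'E'
O=np.array([.5426,-.0523]);PSI=.0784
def rk(p):
    d=np.array(p)[:2]-O; c,s=np.cos(PSI),np.sin(PSI); return np.array([c*d[0]+s*d[1],-s*d[0]+c*d[1],*p[2:]])
def rs():
    s=env.get_state();q=s['orientation'];th=2*np.arctan2(q[2],q[1]); th=(th+np.pi)%(2*np.pi)-np.pi
    print('t',round(s['clock'],2),'rackTCP mm',np.round(rk(s['tcp_pos'])*1000,1),'theta-psi deg',round(np.degrees(th-PSI),2),'F',np.round(s['wrist_force'],1),'gap',round(s['finger_gap'],4),'j6',round(s['joint_pos'][5],2),'tilt',np.round([q[0],q[3]],4))
E
python3 -c "
from h import *
rs()
for p in([.5567,.3833],[.4432,.3498],[.4485,.237]):print(rk(p))"
```

```text
t 0.1 rackTCP mm [-340.1 -445.2  213.9] theta-psi deg 20.02 F [-0.8 -0.2  0.4] gap 0.0853 j6 1.43 tilt [-0.0008 -0.0001]
[0.04817275 0.43315766]
[-0.06760232  0.40864985]
[-0.07115306  0.29578124]
```

Request:
{"method": "play_rows", "body": {"steps": [{"claw": 120, "dp": [0, 0, 0], "angular": [0, 0, 6.7]}, {"claw": 120, "dp": [0, 0, 0], "angular": [0, 0, 6.7]}, {"claw": 120, "dp": [0, 0, 0], "angular": [0, 0, 6.6]}, {"claw": 120, "dp": [0.02, -0.012, 0], "angular": [0, 0, 0]}, {"claw": 120, "dp": [0.04, -0.025, 0], "angular": [0, 0, 0]}, {"claw": 120, "dp": [0.04, -0.025, 0], "angular": [0, 0, 0]}, {"claw": 120, "dp": [0.04, -0.025, 0], "angular": [0, 0, 0]}, {"claw": 120, "dp": [0.02, -0.012, 0], "angular": [0, 0, 0]}], "force": 30}}

```text
clock: 0.77
tcp_pos: [0.3793, -0.4189, 0.2143]
orientation: [-0.001, 0.999, 0.04, 0.0]
wrist_force: [0.2, -0.3, 0.1]
finger_gap: 0.045
```

```bash
python3 -c "
from h import *
rs()"
```

```text
t 0.77 rackTCP mm [-191.5 -352.7  214.3] theta-psi deg 0.14 F [ 0.2 -0.3  0.1] gap 0.045 j6 2.08 tilt [-0.0008  0.0002]
```

Request:
{"method": "play_rows", "body": {"steps": [{"claw": 120, "dp": [0.036, -0.022, 0], "angular": [0, 0, 0]}, {"claw": 120, "dp": [0.04, -0.025, 0], "angular": [0, 0, 0]}, {"claw": 120, "dp": [0.04, -0.025, 0], "angular": [0, 0, 0]}, {"claw": 120, "dp": [0.04, -0.025, 0], "angular": [0, 0, 0]}, {"claw": 120, "dp": [0.04, -0.025, 0], "angular": [0, 0, 0]}, {"claw": 120, "dp": [0.04, -0.025, 0], "angular": [0, 0, 0]}, {"claw": 120, "dp": [0.024, -0.014, 0], "angular": [0, 0, 0]}, {"claw": 120, "dp": [0, 0, 0], "angular": [0, 0, 0]}]}}

```text
clock: 1.43
tcp_pos: [0.6047, -0.2533, 0.2133]
orientation: [-0.001, 0.999, 0.042, 0.0]
wrist_force: [-1.1, -0.1, 0.7]
finger_gap: 0.0451
```

Request:
{"method": "play_rows", "body": {"steps": [{"claw": 120, "dp": [0, 0, 0.03], "angular": [0, 0, 0]}, {"claw": 120, "dp": [0, 0, 0.03], "angular": [0, 0, 0]}, {"claw": 120, "dp": [0, 0, 0.02], "angular": [0, 0, 0]}, {"claw": 120, "dp": [0, 0, 0], "angular": [0, 0, 0]}, {"claw": 120, "dp": [0, 0, 0], "angular": [0, 0, 0]}, {"claw": 120, "dp": [0, 0, 0], "angular": [0, 0, 0]}, {"claw": 120, "dp": [0, 0, 0], "angular": [0, 0, 0]}, {"claw": 120, "dp": [0, 0, 0], "angular": [0, 0, 0]}]}}

```text
clock: 2.1
tcp_pos: [0.6019, -0.2584, 0.1368]
orientation: [0.001, 0.999, 0.039, 0.001]
wrist_force: [-0.5, -0.0, 0.1]
finger_gap: 0.045
```

```bash
python3 -c "
from h import *
rs()
p,_=cam('top','t1'); q,_=cam('side','s1')
a=cv2.resize(p[120:240,380:520],(560,480),interpolation=2);b=cv2.resize(q[240:400,300:460],(480,480),interpolation=2)
cv2.imwrite('pics/c4.png',np.hstack([a,b])[:,:800,::-1])"
```

```text
t 2.1 rackTCP mm [  43.  -210.1  136.8] theta-psi deg -0.0 F [-0.5 -0.   0.1] gap 0.045 j6 2.54 tilt [0.001  0.0014]
```

View pics/c4.png

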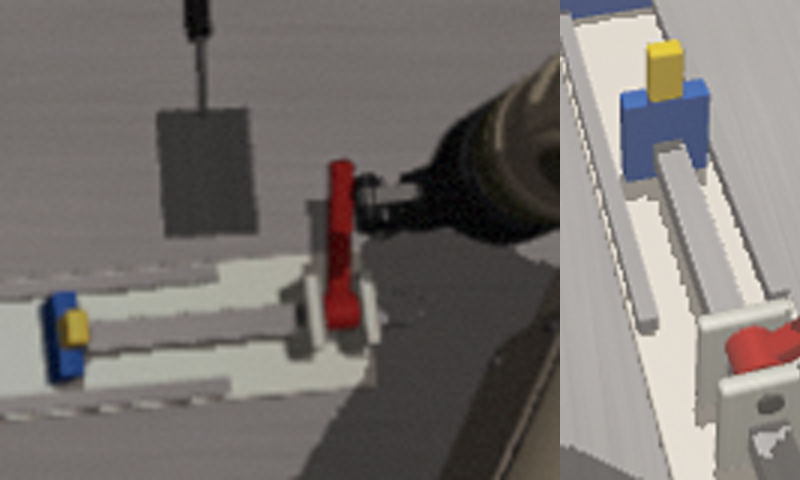

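Request:
{"method": "play_rows", "body": {"steps": [{"claw": 120, "dp": [0.0122, -0.0084, 0], "angular": [0, 0, 0]}, {"claw": 120, "dp": [0.0122, -0.0084, 0], "angular": [0, 0, 0]}, {"claw": 120, "dp": [0.0122, -0.0083, 0], "angular": [0, 0, 0]}, {"claw": 120, "dp": [0, 0, 0], "angular": [0, 0, 0]}, {"claw": 120, "dp": [0, 0, 0.01], "angular": [0, 0, 0]}, {"claw": 120, "dp": [0, 0, 0.015], "angular": [0, 0, 0]}, {"claw": 120, "dp": [0, 0, 0.015], "angular": [0, 0, 0]}, {"claw": 120, "dp": [0, 0, 0.009], "angular": [0, 0, 0]}]}}

```text
clock: 2.87
tcp_pos: [0.6344, -0.2289, 0.0831]
orientation: [-0.001, 0.999, 0.039, -0.001]
wrist_force: [-1.1, -0.3, 0.1]
finger_gap: 0.0451
```

Request:
{"method": "play_rows", "body": {"steps": [{"claw": 255, "dp": [0, 0, 0], "angular": [0, 0, 0]}, {"claw": 255, "dp": [0, 0, 0], "angular": [0, 0, 0]}, {"claw": 255, "dp": [0, 0, 0], "angular": [0, 0, 0]}, {"claw": 255, "dp": [0, 0, 0], "angular": [0, 0, 0]}, {"claw": 255, "dp": [0, 0, 0], "angular": [0, 0, 0]}, {"claw": 255, "dp": [0, 0, 0], "angular": [0, 0, 0]}, {"claw": 255, "dp": [0, 0, 0], "angular": [0, 0, 0]}, {"claw": 255, "dp": [0, 0, 0], "angular": [0, 0, 0]}], "force": 25}}

```text
clock: 3.53
tcp_pos: [0.6351, -0.2313, 0.0862]
orientation: [0.001, 0.999, 0.039, -0.0]
wrist_force: [-2.5, -4.0, -3.1]
finger_gap: 0.013
```

```bash
python3 -c "
from h import *
rs()"
```

```text
t 3.53 rackTCP mm [  78.2 -185.7   86.2] theta-psi deg -0.06 F [-2.5 -4.  -3.1] gap 0.013 j6 2.6 tilt [ 0.0013 -0.0003]
```

Request:
{"method": "play_rows", "body": {"steps": [{"claw": 255, "dp": [-0.0052, 0, -0.0095], "angular": [0, 0, 0]}, {"claw": 255, "dp": [-0.0061, 0, -0.0086], "angular": [0, 0, 0]}, {"claw": 255, "dp": [-0.0071, 0, -0.0078], "angular": [0, 0, 0]}, {"claw": 255, "dp": [-0.008, 0, -0.0068], "angular": [0, 0, 0]}, {"claw": 255, "dp": [-0.0088, 0, -0.0058], "angular": [0, 0, 0]}, {"claw": 255, "dp": [-0.0094, 0, -0.0047], "angular": [0, 0, 0]}, {"claw": 255, "dp": [-0.0099, 0, -0.0035], "angular": [0, 0, 0]}, {"claw": 255, "dp": [-0.0103, 0, -0.0023], "angular": [0, 0, 0]}], "force": 25}}

```text
clock: 4.2
tcp_pos: [0.5713, -0.2366, 0.1357]
orientation: [0.002, 0.999, 0.039, 0.001]
wrist_force: [1.2, -5.9, -5.5]
finger_gap: 0.0123
```

```bash
python3 -c "
from h import *
rs()"
```

```text
t 4.2 rackTCP mm [  14.1 -186.   135.7] theta-psi deg -0.05 F [ 1.2 -5.9 -5.5] gap 0.0123 j6 2.54 tilt [0.0016 0.0009]
```

Request:
{"method": "play_rows", "body": {"steps": [{"claw": 255, "dp": [-0.012, 0, -0.001], "angular": [0, 0, 0]}, {"claw": 255, "dp": [-0.012, 0, 0.0006], "angular": [0, 0, 0]}, {"claw": 255, "dp": [-0.0118, 0, 0.0023], "angular": [0, 0, 0]}, {"claw": 255, "dp": [-0.0114, 0, 0.0039], "angular": [0, 0, 0]}, {"claw": 255, "dp": [-0.0107, 0, 0.0055], "angular": [0, 0, 0]}, {"claw": 255, "dp": [-0.0099, 0, 0.0069], "angular": [0, 0, 0]}, {"claw": 255, "dp": [-0.0088, 0, 0.0082], "angular": [0, 0, 0]}, {"claw": 255, "dp": [-0.0035, 0, 0.0038], "angular": [0, 0, 0]}]}}

```text
clock: 4.87
tcp_pos: [0.4896, -0.2437, 0.1082]
orientation: [0.003, 0.999, 0.038, 0.0]
wrist_force: [-11.9, -4.0, 19.1]
finger_gap: 0.0123
```

```bash
python3 -c "
from h import *
rs()"
```

```text
t 4.87 rackTCP mm [ -67.9 -186.6  108.2] theta-psi deg -0.1 F [-11.9  -4.   19.1] gap 0.0123 j6 2.46 tilt [0.0034 0.0001]
```

Request:
{"method": "play_rows", "body": {"steps": [{"claw": 120, "dp": [0.001, 0, -0.001], "angular": [0, 0, 0]}, {"claw": 120, "dp": [0, 0, 0], "angular": [0, 0, 0]}, {"claw": 120, "dp": [0, 0, 0], "angular": [0, 0, 0]}, {"claw": 120, "dp": [0, 0, 0], "angular": [0, 0, 0]}, {"claw": 120, "dp": [0, 0, -0.015], "angular": [0, 0, 0]}, {"claw": 120, "dp": [0, 0, -0.02], "angular": [0, 0, 0]}, {"claw": 120, "dp": [0, 0, -0.02], "angular": [0, 0, 0]}, {"claw": 120, "dp": [0, 0, -0.015], "angular": [0, 0, 0]}]}}

```text
clock: 5.53
tcp_pos: [0.4928, -0.2408, 0.1768]
orientation: [0.0, 0.999, 0.04, 0.0]
wrist_force: [1.0, 0.1, -0.7]
finger_gap: 0.0453
```

Request:
{"method": "play_rows", "body": {"steps": [{"claw": 120, "dp": [0.005, -0.015, 0], "angular": [0, 0, 0]}, {"claw": 120, "dp": [0.01, -0.027, 0], "angular": [0, 0, 0]}, {"claw": 120, "dp": [0.01, -0.027, 0], "angular": [0, 0, 0]}, {"claw": 120, "dp": [0.01, -0.027, 0], "angular": [0, 0, 0]}, {"claw": 120, "dp": [0.01, -0.027, 0], "angular": [0, 0, 0]}, {"claw": 120, "dp": [0.01, -0.027, 0], "angular": [0, 0, 0]}, {"claw": 120, "dp": [0.008, -0.02, 0], "angular": [0, 0, 0]}, {"claw": 120, "dp": [0.005, -0.013, 0], "angular": [0, 0, 0]}]}}

```text
clock: 6.2
tcp_pos: [0.5461, -0.0504, 0.1754]
orientation: [-0.0, 0.999, 0.041, 0.0]
wrist_force: [0.1, 0.3, 0.4]
finger_gap: 0.0454
```

```bash
python3 -c "
from h import *
rs()"
```

```text
t 6.2 rackTCP mm [  3.7   1.6 175.4] theta-psi deg 0.18 F [0.1 0.3 0.4] gap 0.0454 j6 2.82 tilt [-0.0004  0.0001]
```

Request:
{"method": "play_rows", "body": {"steps": [{"claw": 120, "dp": [-0.0035, 0.0045, 0.005], "angular": [0, 0, 0]}, {"claw": 120, "dp": [0, 0, 0.015], "angular": [0, 0, 0]}, {"claw": 120, "dp": [0, 0, 0.017], "angular": [0, 0, 0]}, {"claw": 120, "dp": [0, 0, 0.017], "angular": [0, 0, 0]}, {"claw": 120, "dp": [0, 0, 0.017], "angular": [0, 0, 0]}, {"claw": 120, "dp": [0, 0, 0.01], "angular": [0, 0, 0]}, {"claw": 120, "dp": [0, 0, 0.003], "angular": [0, 0, 0]}, {"claw": 120, "dp": [0, 0, 0], "angular": [0, 0, 0]}]}}

```text
clock: 6.87
tcp_pos: [0.5416, -0.058, 0.0906]
orientation: [-0.0, 0.999, 0.039, -0.001]
wrist_force: [0.0, -0.9, -0.1]
finger_gap: 0.0452
```

Request:
{"method": "play_rows", "body": {"steps": [{"claw": 255, "dp": [0, 0, 0], "angular": [0, 0, 0]}, {"claw": 255, "dp": [0, 0, 0], "angular": [0, 0, 0]}, {"claw": 255, "dp": [0, 0, 0], "angular": [0, 0, 0]}, {"claw": 255, "dp": [0, 0, 0], "angular": [0, 0, 0]}, {"claw": 255, "dp": [0, 0, 0], "angular": [0, 0, 0]}, {"claw": 255, "dp": [0, 0, 0], "angular": [0, 0, 0]}, {"claw": 255, "dp": [0, 0, 0], "angular": [0, 0, 0]}, {"claw": 255, "dp": [0, 0, 0], "angular": [0, 0, 0]}]}}

```text
clock: 7.53
tcp_pos: [0.5432, -0.0582, 0.0926]
orientation: [0.0, 0.999, 0.039, 0.001]
wrist_force: [-0.6, -0.4, 6.0]
finger_gap: 0.0129
```

```bash
python3 -c "
from h import *
rs()"
```

```text
t 7.53 rackTCP mm [ 0.1 -5.9 92.6] theta-psi deg 0.02 F [-0.6 -0.4  6. ] gap 0.0129 j6 2.81 tilt [0.0005 0.0011]
```

Request:
{"method": "play_rows", "body": {"steps": [{"claw": 255, "dp": [0, 0.008, 0], "angular": [0, 0, 0]}, {"claw": 255, "dp": [0, 0.016, 0], "angular": [0, 0, 0]}, {"claw": 255, "dp": [0, 0.02, 0], "angular": [0, 0, 0]}, {"claw": 255, "dp": [0, 0.02, 0], "angular": [0, 0, 0]}, {"claw": 255, "dp": [0, 0.02, 0], "angular": [0, 0, 0]}, {"claw": 255, "dp": [0, 0.017, 0], "angular": [0, 0, 0]}, {"claw": 255, "dp": [0, 0.01, 0], "angular": [0, 0, 0]}, {"claw": 255, "dp": [0, 0.003, 0], "angular": [0, 0, 0]}]}}

```text
clock: 8.2
tcp_pos: [0.5529, -0.1734, 0.0927]
orientation: [0.001, 0.999, 0.039, 0.002]
wrist_force: [2.5, 2.3, 5.2]
finger_gap: 0.0133
```

```bash
python3 -c "
from h import *
rs()"
```

```text
t 8.2 rackTCP mm [   0.7 -121.5   92.7] theta-psi deg -0.06 F [2.5 2.3 5.2] gap 0.0133 j6 2.62 tilt [0.0005 0.0017]
```

Request:
{"method": "play_rows", "body": {"steps": [{"claw": 120, "dp": [0, 0, 0], "angular": [0, 0, 0]}, {"claw": 120, "dp": [0, 0, 0], "angular": [0, 0, 0]}, {"claw": 120, "dp": [0, 0, 0], "angular": [0, 0, 0]}, {"claw": 120, "dp": [0, 0, -0.01], "angular": [0, 0, 0]}, {"claw": 120, "dp": [0, 0, -0.02], "angular": [0, 0, 0]}, {"claw": 120, "dp": [0, 0, -0.025], "angular": [0, 0, 0]}, {"claw": 120, "dp": [0, 0, -0.025], "angular": [0, 0, 0]}, {"claw": 120, "dp": [0, 0, -0.02], "angular": [0, 0, 0]}]}}

```text
clock: 8.87
tcp_pos: [0.5514, -0.1711, 0.1939]
orientation: [0.0, 0.999, 0.04, 0.001]
wrist_force: [0.6, 0.2, 0.0]
finger_gap: 0.0451
```

Request:
{"method": "play_rows", "body": {"steps": [{"claw": 0, "dp": [0, 0, 0], "angular": [0, 0, -7]}, {"claw": 0, "dp": [0, 0, 0], "angular": [0, 0, -7]}, {"claw": 0, "dp": [0, 0, 0], "angular": [0, 0, -7]}, {"claw": 0, "dp": [0, 0, 0], "angular": [0, 0, -7]}, {"claw": 0, "dp": [0, 0, 0], "angular": [0, 0, -7]}, {"claw": 0, "dp": [0, 0, 0], "angular": [0, 0, -7]}, {"claw": 0, "dp": [0, 0, 0], "angular": [0, 0, -7]}, {"claw": 0, "dp": [0, 0, 0], "angular": [0, 0, -7]}]}}

```text
clock: 9.53
tcp_pos: [0.5511, -0.171, 0.1921]
orientation: [0.0, 0.862, 0.507, -0.0]
wrist_force: [0.1, 1.3, -0.5]
finger_gap: 0.0857
```

Request:
{"method": "play_rows", "body": {"steps": [{"claw": 0, "dp": [0, 0, 0], "angular": [0, 0, -7]}, {"claw": 0, "dp": [0, 0, 0], "angular": [0, 0, -7]}, {"claw": 0, "dp": [0, 0, 0], "angular": [0, 0, -7]}, {"claw": 0, "dp": [0, 0, 0], "angular": [0, 0, -7]}, {"claw": 0, "dp": [0, 0, 0], "angular": [0, 0, -6]}, {"claw": 0, "dp": [0, 0, 0], "angular": [0, 0, 0]}, {"claw": 0, "dp": [0, 0, 0], "angular": [0, 0, 0]}, {"claw": 0, "dp": [0, 0, 0], "angular": [0, 0, 0]}]}}

```text
clock: 10.2
tcp_pos: [0.5513, -0.1713, 0.1918]
orientation: [0.0, 0.68, 0.734, -0.0]
wrist_force: [0.6, 0.2, 1.0]
finger_gap: 0.0855
```

```bash
python3 -c "
from h import *
rs()
p,_=cam('top','t2'); q,_=cam('side','s2')
a=cv2.resize(p[160:290,170:500],(800,315),interpolation=2);b=cv2.resize(q[120:260,150:430],(560,280),interpolation=2)
o=np.zeros((595,800,3),np.uint8);o[:315]=a;o[315:,:560]=b
cv2.imwrite('pics/c5.png',o[:,:,::-1])"
```

```text
t 10.2 rackTCP mm [  -0.7 -119.3  191.8] theta-psi deg 89.89 F [0.6 0.2 1. ] gap 0.0855 j6 1.05 tilt [ 0.0001 -0.    ]
```

View pics/c5.png

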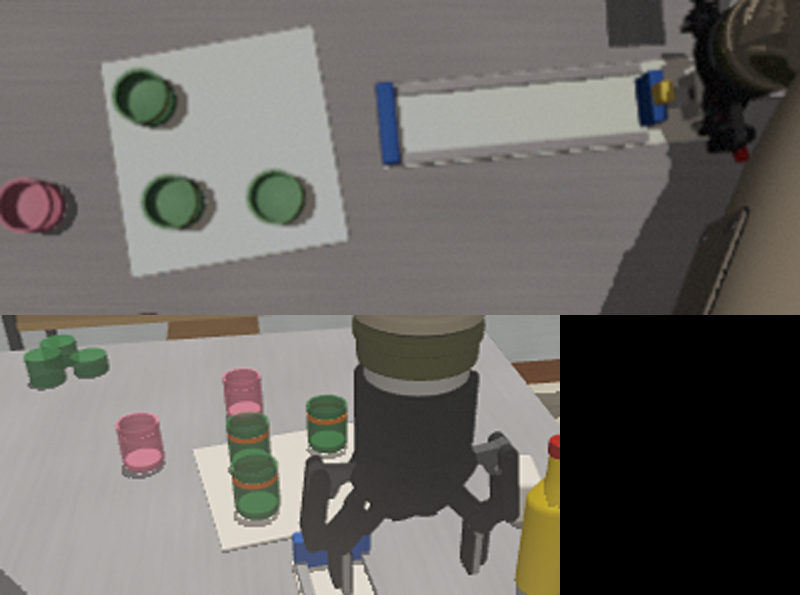

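Request:
{"method": "play_rows", "body": {"steps": [{"claw": 0, "dp": [0.015, -0.0045, 0], "angular": [0, 0, 0]}, {"claw": 0, "dp": [0.03, -0.0045, 0], "angular": [0, 0, 0]}, {"claw": 0, "dp": [0.03, -0.0045, 0], "angular": [0, 0, 0]}, {"claw": 0, "dp": [0.03, -0.0045, 0], "angular": [0, 0, 0]}, {"claw": 0, "dp": [0.03, -0.0045, 0], "angular": [0, 0, 0]}, {"claw": 0, "dp": [0.03, -0.0045, 0], "angular": [0, 0, 0]}, {"claw": 0, "dp": [0.03, -0.0045, 0], "angular": [0, 0, 0]}, {"claw": 0, "dp": [0.03, -0.0045, 0], "angular": [0, 0, 0]}]}}

```text
clock: 10.97
tcp_pos: [0.4972, 0.0512, 0.1917]
orientation: [0.0, 0.679, 0.734, 0.0]
wrist_force: [0.5, 0.6, -0.1]
finger_gap: 0.0852
```

Request:
{"method": "play_rows", "body": {"steps": [{"claw": 0, "dp": [0.03, -0.006, 0], "angular": [0, 0, 0]}, {"claw": 0, "dp": [0.03, -0.006, 0], "angular": [0, 0, 0]}, {"claw": 0, "dp": [0.03, -0.006, 0], "angular": [0, 0, 0]}, {"claw": 0, "dp": [0.03, -0.006, 0], "angular": [0, 0, 0]}, {"claw": 0, "dp": [0.03, -0.006, 0], "angular": [0, 0, 0]}, {"claw": 0, "dp": [0.025, -0.004, 0], "angular": [0, 0, 0]}, {"claw": 0, "dp": [0.01, 0, 0], "angular": [0, 0, 0]}, {"claw": 0, "dp": [0.005, 0, 0], "angular": [0, 0, 0]}]}}

```text
clock: 11.63
tcp_pos: [0.4485, 0.2381, 0.1916]
orientation: [0.0, 0.678, 0.735, 0.0]
wrist_force: [0.8, 0.3, -0.5]
finger_gap: 0.0852
```

```bash
python3 -c "
from h import *
rs()"
```

```text
t 11.63 rackTCP mm [-71.1 296.9 191.6] theta-psi deg 90.13 F [ 0.8  0.3 -0.5] gap 0.0852 j6 1.82 tilt [0.0001 0.0001]
```

Request:
{"method": "play_rows", "body": {"steps": [{"claw": 0, "dp": [-0.001, 0, 0.01], "angular": [0, 0, 0]}, {"claw": 0, "dp": [0, 0, 0.025], "angular": [0, 0, 0]}, {"claw": 0, "dp": [0, 0, 0.03], "angular": [0, 0, 0]}, {"claw": 0, "dp": [0, 0, 0.03], "angular": [0, 0, 0]}, {"claw": 0, "dp": [0, 0, 0.025], "angular": [0, 0, 0]}, {"claw": 0, "dp": [0, 0, 0.02], "angular": [0, 0, 0]}, {"claw": 0, "dp": [0, 0, 0.008], "angular": [0, 0, 0]}, {"claw": 0, "dp": [0, 0, 0.003], "angular": [0, 0, 0]}]}}

```text
clock: 12.3
tcp_pos: [0.4478, 0.2338, 0.0384]
orientation: [-0.001, 0.68, 0.734, -0.002]
wrist_force: [-0.3, 0.3, 0.1]
finger_gap: 0.0855
```

Request:
{"method": "play_rows", "body": {"steps": [{"claw": 160, "dp": [0, 0, 0], "angular": [0, 0, 0]}, {"claw": 160, "dp": [0, 0, 0], "angular": [0, 0, 0]}, {"claw": 160, "dp": [0, 0, 0], "angular": [0, 0, 0]}, {"claw": 160, "dp": [0, 0, 0], "angular": [0, 0, 0]}, {"claw": 160, "dp": [0, 0, 0], "angular": [0, 0, 0]}, {"claw": 160, "dp": [0, 0, 0], "angular": [0, 0, 0]}, {"claw": 160, "dp": [0, 0, 0], "angular": [0, 0, 0]}, {"claw": 160, "dp": [0, 0, 0], "angular": [0, 0, 0]}], "force": 35}}

```text
clock: 12.97
tcp_pos: [0.4499, 0.2357, 0.0419]
orientation: [0.001, 0.679, 0.734, 0.001]
wrist_force: [-1.6, -1.3, 6.2]
finger_gap: 0.0584
```

```bash
python3 -c "
from h import *
rs()
p,_=cam('top','t3'); q,_=cam('side','s3')
a=cv2.resize(p[160:290,170:370],(400,260),interpolation=2);b=cv2.resize(q[100:260,150:400],(750,480),interpolation=2)
cv2.imwrite('pics/c6.png',b[:,:,::-1])"
```

```text
t 12.97 rackTCP mm [-69.8 294.4  41.9] theta-psi deg 90.02 F [-1.6 -1.3  6.2] gap 0.0584 j6 1.82 tilt [0.001  0.0008]
```

View pics/c6.png

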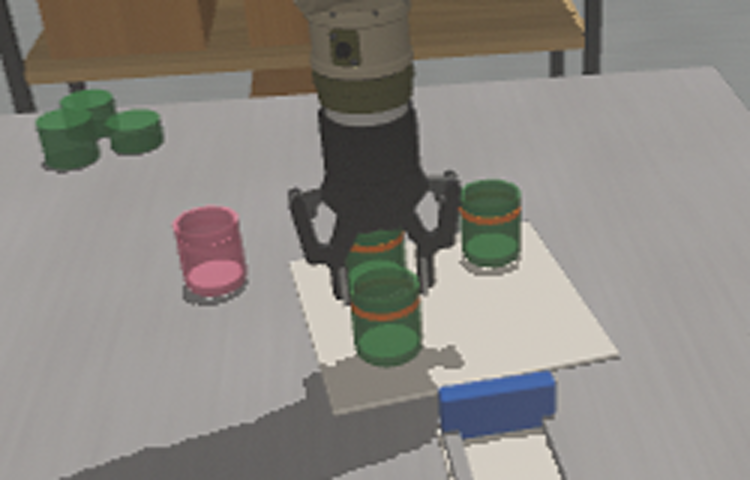

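Request:
{"method": "play_rows", "body": {"steps": [{"claw": 160, "dp": [0, 0, -0.005], "angular": [0, 0, 0]}, {"claw": 160, "dp": [0, 0, -0.012], "angular": [0, 0, 0]}, {"claw": 160, "dp": [0, 0, -0.015], "angular": [0, 0, 0]}, {"claw": 160, "dp": [0, 0, -0.015], "angular": [0, 0, 0]}, {"claw": 160, "dp": [0, 0, -0.015], "angular": [0, 0, 0]}, {"claw": 160, "dp": [0, 0, -0.012], "angular": [0, 0, 0]}, {"claw": 160, "dp": [0, 0, -0.006], "angular": [0, 0, 0]}, {"claw": 160, "dp": [0, 0, 0], "angular": [0, 0, 0]}], "force": 40}}

```text
clock: 13.73
tcp_pos: [0.45, 0.2362, 0.122]
orientation: [0.001, 0.679, 0.734, 0.001]
wrist_force: [0.7, 0.1, -3.2]
finger_gap: 0.058
```

Request:
{"method": "play_rows", "body": {"steps": [{"claw": 160, "dp": [-0.008, 0.004, 0], "angular": [0, 0, 0]}, {"claw": 160, "dp": [-0.014, 0.006, 0], "angular": [0, 0, 0]}, {"claw": 160, "dp": [-0.014, 0.006, 0], "angular": [0, 0, 0]}, {"claw": 160, "dp": [-0.014, 0.006, 0], "angular": [0, 0, 0]}, {"claw": 160, "dp": [-0.014, 0.006, 0], "angular": [0, 0, 0]}, {"claw": 160, "dp": [-0.014, 0.006, 0], "angular": [0, 0, 0]}, {"claw": 160, "dp": [-0.014, 0.006, 0], "angular": [0, 0, 0]}, {"claw": 160, "dp": [-0.014, 0.006, 0], "angular": [0, 0, 0]}]}}

```text
clock: 14.4
tcp_pos: [0.5028, 0.1322, 0.1191]
orientation: [-0.001, 0.679, 0.734, -0.001]
wrist_force: [-0.4, -0.3, -3.3]
finger_gap: 0.0582
```

Request:
{"method": "play_rows", "body": {"steps": [{"claw": 160, "dp": [-0.014, 0.006, 0], "angular": [0, 0, 0]}, {"claw": 160, "dp": [-0.014, 0.006, 0], "angular": [0, 0, 0]}, {"claw": 160, "dp": [-0.014, 0.005, 0], "angular": [0, 0, 0]}, {"claw": 160, "dp": [-0.012, 0.004, 0], "angular": [0, 0, 0]}, {"claw": 160, "dp": [-0.008, 0.002, 0], "angular": [0, 0, 0]}, {"claw": 160, "dp": [-0.003, 0.001, 0], "angular": [0, 0, 0]}, {"claw": 160, "dp": [0, 0, 0], "angular": [0, 0, 0]}, {"claw": 160, "dp": [0, 0, 0], "angular": [0, 0, 0]}]}}

```text
clock: 15.07
tcp_pos: [0.5318, 0.0709, 0.1202]
orientation: [-0.0, 0.679, 0.734, -0.0]
wrist_force: [0.4, 0.7, -2.7]
finger_gap: 0.0582
```

```bash
python3 -c "
from h import *
rs()
p,_=cam('top','t4'); q,_=cam('side','s4')
a=cv2.resize(p[160:290,170:370],(600,390),interpolation=2);b=cv2.resize(q[130:330,230:430],(600,600),interpolation=2)
cv2.imwrite('pics/c7.png',b[:,:,::-1])"
```

```text
t 15.07 rackTCP mm [ -1.1 123.6 120.2] theta-psi deg 90.02 F [ 0.4  0.7 -2.7] gap 0.0582 j6 1.47 tilt [-0.0004 -0.0001]
```

View pics/c7.png

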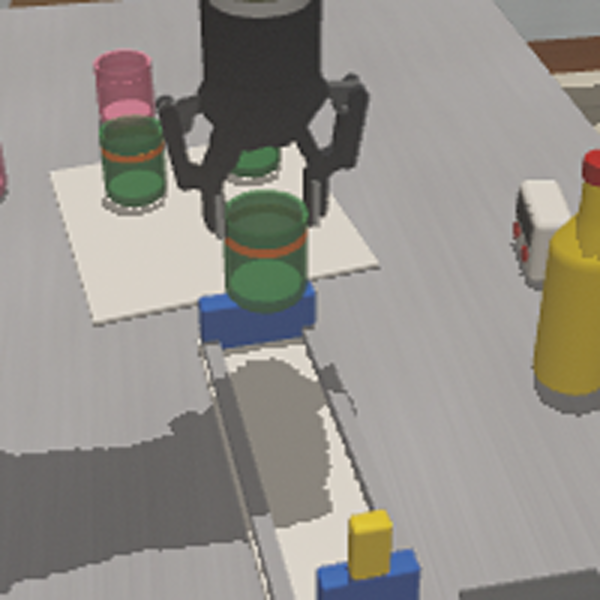

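Request:
{"method": "play_rows", "body": {"steps": [{"claw": 160, "dp": [0, 0.001, 0.008], "angular": [0, 0, 0]}, {"claw": 160, "dp": [0, 0, 0.014], "angular": [0, 0, 0]}, {"claw": 160, "dp": [0, 0, 0.016], "angular": [0, 0, 0]}, {"claw": 160, "dp": [0, 0, 0.012], "angular": [0, 0, 0]}, {"claw": 160, "dp": [0, 0, 0.008], "angular": [0, 0, 0]}, {"claw": 160, "dp": [0, 0, 0.002], "angular": [0, 0, 0]}, {"claw": 160, "dp": [0, 0, 0], "angular": [0, 0, 0]}, {"claw": 160, "dp": [0, 0, 0], "angular": [0, 0, 0]}]}}

```text
clock: 15.83
tcp_pos: [0.5335, 0.071, 0.0609]
orientation: [0.0, 0.679, 0.735, 0.0]
wrist_force: [-0.3, 0.2, -1.7]
finger_gap: 0.0585
```

Request:
{"method": "play_rows", "body": {"steps": [{"claw": 160, "dp": [0, 0, 0.003], "angular": [0, 0, 0]}, {"claw": 160, "dp": [0, 0, 0.003], "angular": [0, 0, 0]}, {"claw": 160, "dp": [0, 0, 0.003], "angular": [0, 0, 0]}, {"claw": 160, "dp": [0, 0, 0.003], "angular": [0, 0, 0]}, {"claw": 160, "dp": [0, 0, 0.001], "angular": [0, 0, 0]}, {"claw": 160, "dp": [0, 0, 0.001], "angular": [0, 0, 0]}, {"claw": 160, "dp": [0, 0, 0], "angular": [0, 0, 0]}, {"claw": 160, "dp": [0, 0, 0], "angular": [0, 0, 0]}]}}

```text
clock: 16.5
tcp_pos: [0.5332, 0.0707, 0.0465]
orientation: [0.0, 0.679, 0.734, -0.0]
wrist_force: [0.0, -0.0, -1.9]
finger_gap: 0.0578
```

```bash
python3 -c "
from h import *
rs()"
```

```text
t 16.5 rackTCP mm [  0.3 123.4  46.5] theta-psi deg 90.01 F [ 0.  -0.  -1.9] gap 0.0578 j6 1.47 tilt [ 0. -0.]
```

Request:
{"method": "play_rows", "body": {"steps": [{"claw": 160, "dp": [0, 0, 0.0015], "angular": [0, 0, 0]}, {"claw": 160, "dp": [0, 0, 0.0015], "angular": [0, 0, 0]}, {"claw": 160, "dp": [0, 0, 0], "angular": [0, 0, 0]}, {"claw": 0, "dp": [0, 0, 0], "angular": [0, 0, 0]}, {"claw": 0, "dp": [0, 0, 0], "angular": [0, 0, 0]}, {"claw": 0, "dp": [0, 0, 0], "angular": [0, 0, 0]}, {"claw": 0, "dp": [0, 0, 0], "angular": [0, 0, 0]}, {"claw": 0, "dp": [0, 0, 0], "angular": [0, 0, 0]}]}}

```text
clock: 17.17
tcp_pos: [0.5333, 0.0708, 0.0435]
orientation: [0.0, 0.679, 0.734, 0.0]
wrist_force: [-1.1, -0.2, -0.1]
finger_gap: 0.0852
```

Request:
{"method": "play_rows", "body": {"steps": [{"claw": 0, "dp": [0, 0, -0.008], "angular": [0, 0, 0]}, {"claw": 0, "dp": [0, 0, -0.016], "angular": [0, 0, 0]}, {"claw": 0, "dp": [0, 0, -0.02], "angular": [0, 0, 0]}, {"claw": 0, "dp": [0, 0, -0.025], "angular": [0, 0, 0]}, {"claw": 0, "dp": [0, 0, -0.025], "angular": [0, 0, 0]}, {"claw": 0, "dp": [0, 0, -0.025], "angular": [0, 0, 0]}, {"claw": 0, "dp": [0, 0, -0.02], "angular": [0, 0, 0]}, {"claw": 0, "dp": [0, 0, -0.01], "angular": [0, 0, 0]}]}}

```text
clock: 17.83
tcp_pos: [0.5345, 0.0708, 0.1961]
orientation: [0.002, 0.679, 0.734, 0.002]
wrist_force: [0.9, 0.4, -0.5]
finger_gap: 0.0854
```

```bash
python3 -c "
from h import *
rs()
p,_=cam('top','t5'); q,_=cam('side','s5')
a=cv2.resize(p[160:290,170:370],(800,520),interpolation=2);b=cv2.resize(q[130:330,230:430],(600,600),interpolation=2)
cv2.imwrite('pics/c8.png',a[:,:,::-1]);cv2.imwrite('pics/c8s.png',b[:,:,::-1])"
```

```text
t 17.83 rackTCP mm [  1.6 123.3 196.1] theta-psi deg 90.02 F [ 0.9  0.4 -0.5] gap 0.0854 j6 1.47 tilt [0.0018 0.0015]
```

View pics/c8.png

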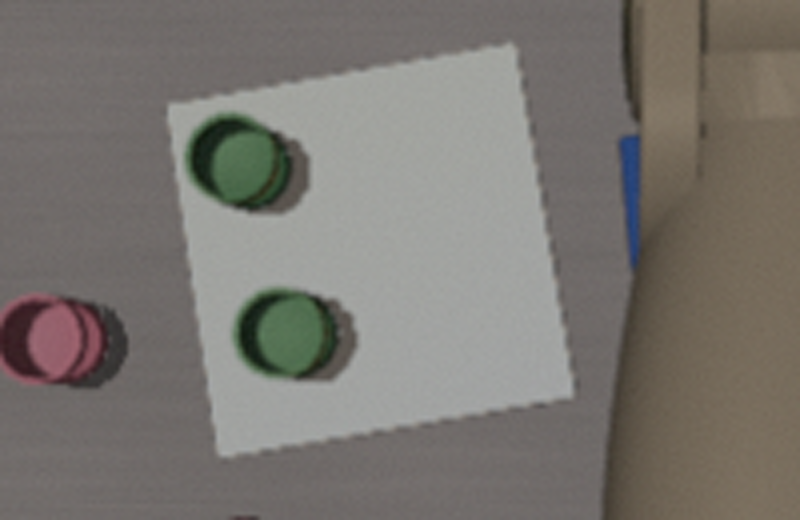

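Request:
{"method": "play_rows", "body": {"steps": [{"claw": 0, "dp": [0.012, -0.003, 0], "angular": [0, 0, 0]}, {"claw": 0, "dp": [0.02, -0.006, 0], "angular": [0, 0, 0]}, {"claw": 0, "dp": [0.028, -0.007, 0], "angular": [0, 0, 0]}, {"claw": 0, "dp": [0.028, -0.007, 0], "angular": [0, 0, 0]}, {"claw": 0, "dp": [0.028, -0.007, 0], "angular": [0, 0, 0]}, {"claw": 0, "dp": [0.028, -0.007, 0], "angular": [0, 0, 0]}, {"claw": 0, "dp": [0.028, -0.007, 0], "angular": [0, 0, 0]}, {"claw": 0, "dp": [0.028, -0.007, 0], "angular": [0, 0, 0]}]}}

```text
clock: 18.6
tcp_pos: [0.4643, 0.2675, 0.1903]
orientation: [-0.001, 0.679, 0.734, -0.002]
wrist_force: [0.2, 1.3, 0.7]
finger_gap: 0.0856
```

Request:
{"method": "play_rows", "body": {"steps": [{"claw": 0, "dp": [0.028, -0.007, 0], "angular": [0, 0, 0]}, {"claw": 0, "dp": [0.028, -0.006, 0], "angular": [0, 0, 0]}, {"claw": 0, "dp": [0.018, -0.004, 0], "angular": [0, 0, 0]}, {"claw": 0, "dp": [0.008, -0.001, 0], "angular": [0, 0, 0]}, {"claw": 0, "dp": [0.003, 0, 0], "angular": [0, 0, 0]}, {"claw": 0, "dp": [0, 0, 0], "angular": [0, 0, 0]}, {"claw": 0, "dp": [0, 0, 0], "angular": [0, 0, 0]}, {"claw": 0, "dp": [0, 0, 0], "angular": [0, 0, 0]}]}}

```text
clock: 19.27
tcp_pos: [0.4422, 0.3484, 0.1921]
orientation: [0.0, 0.679, 0.734, -0.0]
wrist_force: [-0.9, -0.4, 0.4]
finger_gap: 0.0856
```

```bash
python3 -c "
from h import *
rs()"
```

```text
t 19.27 rackTCP mm [-68.7 407.3 192.1] theta-psi deg 89.94 F [-0.9 -0.4  0.4] gap 0.0856 j6 2.02 tilt [ 0.0001 -0.0004]
```

View pics/c8s.png

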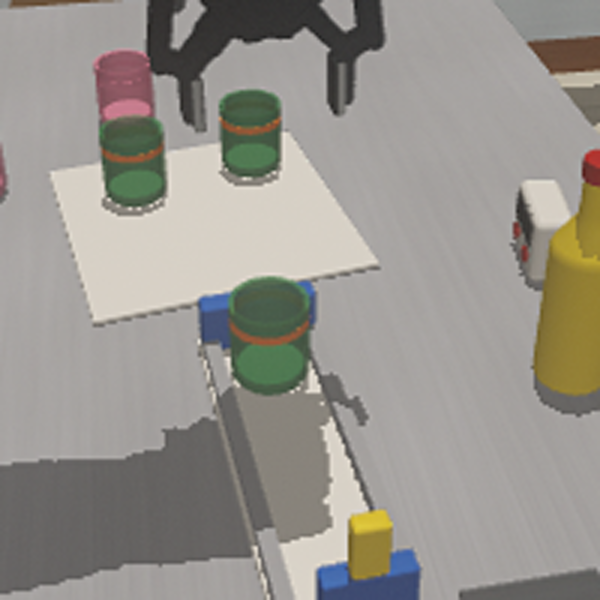

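Jar 1 stands in the channel by the stop (crop pixel 270,335). Now the second jar.

Request:
{"method": "play_rows", "body": {"steps": [{"claw": 0, "dp": [0.001, 0.001, 0.01], "angular": [0, 0, 0]}, {"claw": 0, "dp": [0, 0, 0.025], "angular": [0, 0, 0]}, {"claw": 0, "dp": [0, 0, 0.03], "angular": [0, 0, 0]}, {"claw": 0, "dp": [0, 0, 0.03], "angular": [0, 0, 0]}, {"claw": 0, "dp": [0, 0, 0.025], "angular": [0, 0, 0]}, {"claw": 0, "dp": [0, 0, 0.02], "angular": [0, 0, 0]}, {"claw": 0, "dp": [0, 0, 0.008], "angular": [0, 0, 0]}, {"claw": 0, "dp": [0, 0, 0.003], "angular": [0, 0, 0]}]}}

```text
clock: 19.93
tcp_pos: [0.4418, 0.3491, 0.0393]
orientation: [-0.0, 0.679, 0.734, -0.002]
wrist_force: [-0.1, 0.0, 0.5]
finger_gap: 0.0854
```

Request:
{"method": "play_rows", "body": {"steps": [{"claw": 160, "dp": [0, 0, 0], "angular": [0, 0, 0]}, {"claw": 160, "dp": [0, 0, 0], "angular": [0, 0, 0]}, {"claw": 160, "dp": [0, 0, 0], "angular": [0, 0, 0]}, {"claw": 160, "dp": [0, 0, 0], "angular": [0, 0, 0]}, {"claw": 160, "dp": [0, 0, 0], "angular": [0, 0, 0]}, {"claw": 160, "dp": [0, 0, 0], "angular": [0, 0, 0]}, {"claw": 160, "dp": [0, 0, 0], "angular": [0, 0, 0]}, {"claw": 160, "dp": [0, 0, 0], "angular": [0, 0, 0]}], "force": 40}}

```text
clock: 20.6
tcp_pos: [0.4439, 0.3511, 0.0432]
orientation: [0.001, 0.679, 0.734, 0.001]
wrist_force: [-1.7, -0.9, 6.9]
finger_gap: 0.0579
```

Request:
{"method": "play_rows", "body": {"steps": [{"claw": 160, "dp": [0, 0, -0.005], "angular": [0, 0, 0]}, {"claw": 160, "dp": [0, 0, -0.012], "angular": [0, 0, 0]}, {"claw": 160, "dp": [0, 0, -0.018], "angular": [0, 0, 0]}, {"claw": 160, "dp": [0, 0, -0.02], "angular": [0, 0, 0]}, {"claw": 160, "dp": [0, 0, -0.02], "angular": [0, 0, 0]}, {"claw": 160, "dp": [0, 0, -0.02], "angular": [0, 0, 0]}, {"claw": 160, "dp": [0, 0, -0.01], "angular": [0, 0, 0]}, {"claw": 160, "dp": [0, 0, 0], "angular": [0, 0, 0]}]}}

```text
clock: 21.27
tcp_pos: [0.4444, 0.3515, 0.1492]
orientation: [0.001, 0.679, 0.734, 0.002]
wrist_force: [-0.3, -0.2, -2.4]
finger_gap: 0.0581
```

```bash
python3 -c "
from h import *
rs()"
```

```text
t 21.27 rackTCP mm [-66.3 410.2 149.2] theta-psi deg 90.02 F [-0.3 -0.2 -2.4] gap 0.0581 j6 2.02 tilt [0.0007 0.0023]
```

Request:
{"method": "play_rows", "body": {"steps": [{"claw": 160, "dp": [-0.008, 0.002, 0], "angular": [0, 0, 0]}, {"claw": 160, "dp": [-0.015, 0.003, 0], "angular": [0, 0, 0]}, {"claw": 160, "dp": [-0.022, 0.004, 0], "angular": [0, 0, 0]}, {"claw": 160, "dp": [-0.022, 0.004, 0], "angular": [0, 0, 0]}, {"claw": 160, "dp": [-0.022, 0.004, 0], "angular": [0, 0, 0]}, {"claw": 160, "dp": [-0.022, 0.004, 0], "angular": [0, 0, 0]}, {"claw": 160, "dp": [-0.022, 0.004, 0], "angular": [0, 0, 0]}, {"claw": 160, "dp": [-0.022, 0.004, 0], "angular": [0, 0, 0]}]}}

```text
clock: 21.93
tcp_pos: [0.4829, 0.1964, 0.1444]
orientation: [-0.001, 0.679, 0.734, -0.002]
wrist_force: [-0.0, -0.7, -1.8]
finger_gap: 0.0582
```

Request:
{"method": "play_rows", "body": {"steps": [{"claw": 160, "dp": [-0.022, 0.005, 0], "angular": [0, 0, 0]}, {"claw": 160, "dp": [-0.022, 0.005, 0], "angular": [0, 0, 0]}, {"claw": 160, "dp": [-0.022, 0.005, 0], "angular": [0, 0, 0]}, {"claw": 160, "dp": [-0.022, 0.005, 0], "angular": [0, 0, 0]}, {"claw": 160, "dp": [-0.022, 0.005, 0], "angular": [0, 0, 0]}, {"claw": 160, "dp": [-0.022, 0.005, 0], "angular": [0, 0, 0]}, {"claw": 160, "dp": [-0.018, 0.004, 0], "angular": [0, 0, 0]}, {"claw": 160, "dp": [-0.014, 0.003, 0], "angular": [0, 0, 0]}]}}

```text
clock: 22.6
tcp_pos: [0.5329, 0.0356, 0.1444]
orientation: [-0.001, 0.679, 0.734, -0.001]
wrist_force: [-0.1, 0.7, -2.1]
finger_gap: 0.0582
```

```bash
python3 -c "
from h import *
rs()"
```

```text
t 22.6 rackTCP mm [ -2.8  88.4 144.4] theta-psi deg 89.94 F [-0.1  0.7 -2.1] gap 0.0582 j6 1.41 tilt [-0.001  -0.0012]
```

Request:
{"method": "play_rows", "body": {"steps": [{"claw": 160, "dp": [-0.011, 0.001, 0], "angular": [0, 0, 0]}, {"claw": 160, "dp": [-0.009, 0.001, 0], "angular": [0, 0, 0]}, {"claw": 160, "dp": [-0.006, 0.001, 0], "angular": [0, 0, 0]}, {"claw": 160, "dp": [-0.003, 0, 0], "angular": [0, 0, 0]}, {"claw": 160, "dp": [0, 0, 0], "angular": [0, 0, 0]}, {"claw": 160, "dp": [0, 0, 0], "angular": [0, 0, 0]}, {"claw": 160, "dp": [0, 0, 0.005], "angular": [0, 0, 0]}, {"claw": 160, "dp": [0, 0, 0.005], "angular": [0, 0, 0]}]}}

```text
clock: 23.27
tcp_pos: [0.5392, 0.0097, 0.1365]
orientation: [0.0, 0.678, 0.735, 0.0]
wrist_force: [-0.3, -0.3, -2.6]
finger_gap: 0.058
```

```bash
python3 -c "
from h import *
rs()
q,_=cam('side','s6')
b=cv2.resize(q[170:330,260:420],(600,600),interpolation=2)
cv2.imwrite('pics/c9.png',b[:,:,::-1])"
```

```text
t 23.27 rackTCP mm [  1.5  62.  136.5] theta-psi deg 90.08 F [-0.3 -0.3 -2.6] gap 0.058 j6 1.36 tilt [0.0004 0.0003]
```

View pics/c9.png

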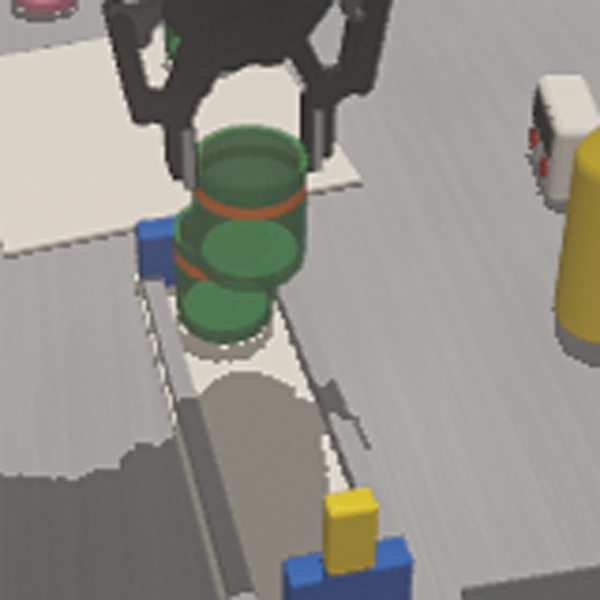

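Request:
{"method": "play_rows", "body": {"steps": [{"claw": 160, "dp": [-0.0045, -0.0013, 0.005], "angular": [0, 0, 0]}, {"claw": 160, "dp": [0, 0, 0.015], "angular": [0, 0, 0]}, {"claw": 160, "dp": [0, 0, 0.018], "angular": [0, 0, 0]}, {"claw": 160, "dp": [0, 0, 0.018], "angular": [0, 0, 0]}, {"claw": 160, "dp": [0, 0, 0.012], "angular": [0, 0, 0]}, {"claw": 160, "dp": [0, 0, 0.006], "angular": [0, 0, 0]}, {"claw": 160, "dp": [0, 0, 0.002], "angular": [0, 0, 0]}, {"claw": 160, "dp": [0, 0, 0], "angular": [0, 0, 0]}]}}

```text
clock: 23.98
tcp_pos: [0.5378, 0.0044, 0.0601]
orientation: [-0.0, 0.679, 0.734, -0.0]
wrist_force: [-0.2, -0.1, -2.1]
finger_gap: 0.0582
```

```bash
python3 -c "
from h import *
rs()"
```

```text
t 23.98 rackTCP mm [-0.3 56.9 60.1] theta-psi deg 90.02 F [-0.2 -0.1 -2.1] gap 0.0582 j6 1.35 tilt [-0.0003 -0.0003]
```

Request:
{"method": "play_rows", "body": {"steps": [{"claw": 160, "dp": [0, 0, 0.003], "angular": [0, 0, 0]}, {"claw": 160, "dp": [0, 0, 0.003], "angular": [0, 0, 0]}, {"claw": 160, "dp": [0, 0, 0.003], "angular": [0, 0, 0]}, {"claw": 160, "dp": [0, 0, 0.003], "angular": [0, 0, 0]}, {"claw": 160, "dp": [0, 0, 0.002], "angular": [0, 0, 0]}, {"claw": 160, "dp": [0, 0, 0.001], "angular": [0, 0, 0]}, {"claw": 160, "dp": [0, 0, 0], "angular": [0, 0, 0]}, {"claw": 160, "dp": [0, 0, 0], "angular": [0, 0, 0]}]}}

```text
clock: 24.65
tcp_pos: [0.5382, 0.0045, 0.0455]
orientation: [0.0, 0.679, 0.734, 0.0]
wrist_force: [-0.3, -0.1, -1.9]
finger_gap: 0.0581
```

Request:
{"method": "play_rows", "body": {"steps": [{"claw": 0, "dp": [0, 0, 0], "angular": [0, 0, 0]}, {"claw": 0, "dp": [0, 0, 0], "angular": [0, 0, 0]}, {"claw": 0, "dp": [0, 0, 0], "angular": [0, 0, 0]}, {"claw": 0, "dp": [0, 0, 0], "angular": [0, 0, 0]}, {"claw": 0, "dp": [0, 0, 0], "angular": [0, 0, 0]}, {"claw": 0, "dp": [0, 0, -0.008], "angular": [0, 0, 0]}, {"claw": 0, "dp": [0, 0, -0.016], "angular": [0, 0, 0]}, {"claw": 0, "dp": [0, 0, -0.02], "angular": [0, 0, 0]}]}}

```text
clock: 25.32
tcp_pos: [0.5369, 0.0046, 0.0893]
orientation: [-0.001, 0.679, 0.734, -0.001]
wrist_force: [-0.2, -0.2, 1.4]
finger_gap: 0.0855
```

Request:
{"method": "play_rows", "body": {"steps": [{"claw": 0, "dp": [0, 0, -0.03], "angular": [0, 0, 0]}, {"claw": 0, "dp": [0, 0, -0.03], "angular": [0, 0, 0]}, {"claw": 0, "dp": [0, 0, -0.03], "angular": [0, 0, 0]}, {"claw": 0, "dp": [0.01, 0, -0.01], "angular": [0, 0, 0]}, {"claw": 0, "dp": [0.02, 0.002, 0], "angular": [0, 0, 0]}, {"claw": 0, "dp": [0.03, 0.004, 0], "angular": [0, 0, 0]}, {"claw": 0, "dp": [0.03, 0.004, 0], "angular": [0, 0, 0]}, {"claw": 0, "dp": [0.03, 0.004, 0], "angular": [0, 0, 0]}]}}

```text
clock: 25.98
tcp_pos: [0.5424, 0.1264, 0.1899]
orientation: [0.0, 0.679, 0.734, 0.0]
wrist_force: [1.1, -0.7, 0.0]
finger_gap: 0.0851
```

```bash
python3 -c "
from h import *
rs()
p,_=cam('top','t7');q,_=cam('side','s7')
a=cv2.resize(p[170:290,190:310],(400,400),interpolation=2);b=cv2.resize(q[170:330,260:420],(400,400),interpolation=2)
cv2.imwrite('pics/c10.png',np.hstack([a,b])[:,:,::-1])"
```

```text
t 25.98 rackTCP mm [ 13.8 178.2 189.9] theta-psi deg 89.96 F [ 1.1 -0.7  0. ] gap 0.0851 j6 1.58 tilt [0.0002 0.0002]
```

View pics/c10.png

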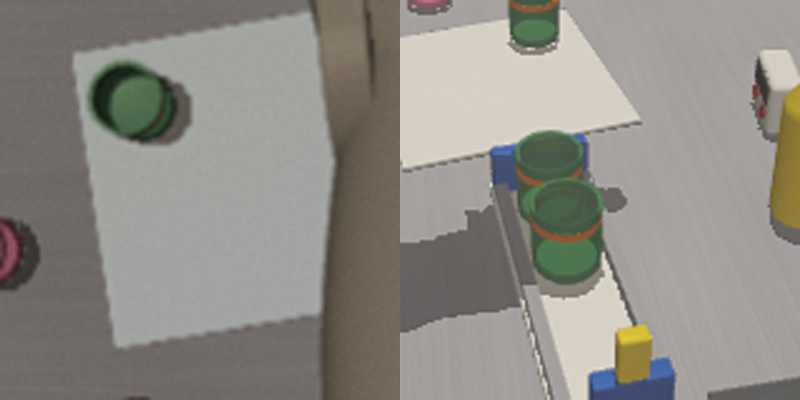

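Request:
{"method": "play_rows", "body": {"steps": [{"claw": 0, "dp": [0.03, 0.004, 0], "angular": [0, 0, 0]}, {"claw": 0, "dp": [0.03, 0.004, 0], "angular": [0, 0, 0]}, {"claw": 0, "dp": [0.03, 0.004, 0], "angular": [0, 0, 0]}, {"claw": 0, "dp": [0.03, 0.004, 0], "angular": [0, 0, 0]}, {"claw": 0, "dp": [0.03, 0.004, 0], "angular": [0, 0, 0]}, {"claw": 0, "dp": [0.03, 0.004, 0], "angular": [0, 0, 0]}, {"claw": 0, "dp": [0.025, 0.003, 0], "angular": [0, 0, 0]}, {"claw": 0, "dp": [0.015, 0.001, 0], "angular": [0, 0, 0]}]}}

```text
clock: 26.75
tcp_pos: [0.553, 0.3488, 0.1891]
orientation: [-0.0, 0.678, 0.735, -0.0]
wrist_force: [0.3, 0.0, -0.8]
finger_gap: 0.0853
```

Request:
{"method": "play_rows", "body": {"steps": [{"claw": 0, "dp": [0.01, 0, 0], "angular": [0, 0, 0]}, {"claw": 0, "dp": [0.005, 0, 0], "angular": [0, 0, 0]}, {"claw": 0, "dp": [0, 0, 0], "angular": [0, 0, 0]}, {"claw": 0, "dp": [0, 0, 0], "angular": [0, 0, 0]}, {"claw": 0, "dp": [0, 0, 0], "angular": [0, 0, 0]}, {"claw": 0, "dp": [0, 0, 0], "angular": [0, 0, 0]}, {"claw": 0, "dp": [0, 0, 0], "angular": [0, 0, 0]}, {"claw": 0, "dp": [0, 0, 0], "angular": [0, 0, 0]}]}}

```text
clock: 27.42
tcp_pos: [0.5523, 0.361, 0.1897]
orientation: [0.0, 0.679, 0.734, 0.0]
wrist_force: [-0.4, -0.4, 0.4]
finger_gap: 0.0855
```

```bash
python3 -c "
from h import *
rs()"
```

```text
t 27.42 rackTCP mm [ 42.  411.2 189.7] theta-psi deg 89.96 F [-0.4 -0.4  0.4] gap 0.0855 j6 1.95 tilt [0.0001 0.    ]
```

Request:
{"method": "play_rows", "body": {"steps": [{"claw": 0, "dp": [0.008, 0.002, 0], "angular": [0, 0, 0]}, {"claw": 0, "dp": [0.009, 0.002, 0], "angular": [0, 0, 0]}, {"claw": 0, "dp": [0.005, 0.002, 0], "angular": [0, 0, 0]}, {"claw": 0, "dp": [0, 0, 0.01], "angular": [0, 0, 0]}, {"claw": 0, "dp": [0, 0, 0.018], "angular": [0, 0, 0]}, {"claw": 0, "dp": [0, 0, 0.018], "angular": [0, 0, 0]}, {"claw": 0, "dp": [0, 0, 0.008], "angular": [0, 0, 0]}, {"claw": 0, "dp": [0, 0, 0], "angular": [0, 0, 0]}]}}

```text
clock: 28.08
tcp_pos: [0.5545, 0.3833, 0.132]
orientation: [-0.001, 0.679, 0.734, -0.003]
wrist_force: [0.1, 0.0, -0.7]
finger_gap: 0.0852
```

```bash
python3 -c "
from h import *
rs()"
```

```text
t 28.08 rackTCP mm [ 46.  433.4 132. ] theta-psi deg 90.04 F [ 0.1  0.  -0.7] gap 0.0852 j6 1.98 tilt [-0.0008 -0.0027]
```

Request:
{"method": "play_rows", "body": {"steps": [{"claw": 0, "dp": [0, 0.002, 0.012], "angular": [0, 0, 0]}, {"claw": 0, "dp": [0, 0, 0.02], "angular": [0, 0, 0]}, {"claw": 0, "dp": [0, 0, 0.022], "angular": [0, 0, 0]}, {"claw": 0, "dp": [0, 0, 0.018], "angular": [0, 0, 0]}, {"claw": 0, "dp": [0, 0, 0.012], "angular": [0, 0, 0]}, {"claw": 0, "dp": [0, 0, 0.005], "angular": [0, 0, 0]}, {"claw": 0, "dp": [0, 0, 0.001], "angular": [0, 0, 0]}, {"claw": 0, "dp": [0, 0, 0], "angular": [0, 0, 0]}]}}

```text
clock: 28.75
tcp_pos: [0.5588, 0.3844, 0.046]
orientation: [0.0, 0.679, 0.734, 0.0]
wrist_force: [-0.7, -0.1, -0.6]
finger_gap: 0.0853
```

Request:
{"method": "play_rows", "body": {"steps": [{"claw": 160, "dp": [0, 0, 0], "angular": [0, 0, 0]}, {"claw": 160, "dp": [0, 0, 0], "angular": [0, 0, 0]}, {"claw": 160, "dp": [0, 0, 0], "angular": [0, 0, 0]}, {"claw": 160, "dp": [0, 0, 0], "angular": [0, 0, 0]}, {"claw": 160, "dp": [0, 0, 0], "angular": [0, 0, 0]}, {"claw": 160, "dp": [0, 0, 0], "angular": [0, 0, 0]}, {"claw": 160, "dp": [0, 0, 0], "angular": [0, 0, 0]}, {"claw": 160, "dp": [0, 0, 0], "angular": [0, 0, 0]}], "force": 40}}

```text
clock: 29.42
tcp_pos: [0.559, 0.3847, 0.0473]
orientation: [0.0, 0.679, 0.734, 0.001]
wrist_force: [-2.5, -0.3, 5.4]
finger_gap: 0.0578
```

```bash
python3 -c "
from h import *
rs()"
```

```text
t 29.42 rackTCP mm [ 50.6 434.4  47.3] theta-psi deg 90.03 F [-2.5 -0.3  5.4] gap 0.0578 j6 1.98 tilt [0.0004 0.0012]
```

Request:
{"method": "play_rows", "body": {"steps": [{"claw": 160, "dp": [0, 0, -0.006], "angular": [0, 0, 0]}, {"claw": 160, "dp": [0, 0, -0.014], "angular": [0, 0, 0]}, {"claw": 160, "dp": [0, 0, -0.018], "angular": [0, 0, 0]}, {"claw": 160, "dp": [0, 0, -0.02], "angular": [0, 0, 0]}, {"claw": 160, "dp": [0, 0, -0.02], "angular": [0, 0, 0]}, {"claw": 160, "dp": [0, 0, -0.018], "angular": [0, 0, 0]}, {"claw": 160, "dp": [0, 0, -0.008], "angular": [0, 0, 0]}, {"claw": 160, "dp": [-0.005, 0, 0], "angular": [0, 0, 0]}]}}

```text
clock: 30.08
tcp_pos: [0.5598, 0.3805, 0.1519]
orientation: [0.001, 0.678, 0.735, 0.002]
wrist_force: [0.5, -0.0, -2.7]
finger_gap: 0.0574
```

Request:
{"method": "play_rows", "body": {"steps": [{"claw": 160, "dp": [-0.015, -0.002, 0], "angular": [0, 0, 0]}, {"claw": 160, "dp": [-0.022, -0.003, 0], "angular": [0, 0, 0]}, {"claw": 160, "dp": [-0.022, -0.003, 0], "angular": [0, 0, 0]}, {"claw": 160, "dp": [-0.022, -0.003, 0], "angular": [0, 0, 0]}, {"claw": 160, "dp": [-0.022, -0.003, 0], "angular": [0, 0, 0]}, {"claw": 160, "dp": [-0.022, -0.003, 0], "angular": [0, 0, 0]}, {"claw": 160, "dp": [-0.022, -0.003, 0], "angular": [0, 0, 0]}, {"claw": 160, "dp": [-0.022, -0.003, 0], "angular": [0, 0, 0]}]}}

```text
clock: 30.75
tcp_pos: [0.5478, 0.2073, 0.1477]
orientation: [-0.001, 0.679, 0.734, -0.001]
wrist_force: [-0.3, -0.8, -2.4]
finger_gap: 0.0576
```

Request:
{"method": "play_rows", "body": {"steps": [{"claw": 160, "dp": [-0.022, -0.003, 0], "angular": [0, 0, 0]}, {"claw": 160, "dp": [-0.022, -0.003, 0], "angular": [0, 0, 0]}, {"claw": 160, "dp": [-0.022, -0.003, 0], "angular": [0, 0, 0]}, {"claw": 160, "dp": [-0.022, -0.003, 0], "angular": [0, 0, 0]}, {"claw": 160, "dp": [-0.022, -0.003, 0], "angular": [0, 0, 0]}, {"claw": 160, "dp": [-0.022, -0.003, 0], "angular": [0, 0, 0]}, {"claw": 160, "dp": [-0.022, -0.003, 0], "angular": [0, 0, 0]}, {"claw": 160, "dp": [-0.015, -0.002, 0], "angular": [0, 0, 0]}]}}

```text
clock: 31.42
tcp_pos: [0.538, 0.0366, 0.1479]
orientation: [-0.001, 0.679, 0.734, -0.001]
wrist_force: [-0.4, -0.3, -2.1]
finger_gap: 0.0575
```

```bash
python3 -c "
from h import *
rs()"
```

```text
t 31.42 rackTCP mm [  2.4  89.  147.9] theta-psi deg 89.94 F [-0.4 -0.3 -2.1] gap 0.0575 j6 1.41 tilt [-0.0007 -0.0011]
```

Request:
{"method": "play_rows", "body": {"steps": [{"claw": 160, "dp": [-0.018, 0, 0], "angular": [0, 0, 0]}, {"claw": 160, "dp": [-0.02, 0, 0], "angular": [0, 0, 0]}, {"claw": 160, "dp": [-0.02, 0, 0], "angular": [0, 0, 0]}, {"claw": 160, "dp": [-0.018, 0, 0], "angular": [0, 0, 0]}, {"claw": 160, "dp": [-0.012, 0, 0], "angular": [0, 0, 0]}, {"claw": 160, "dp": [-0.004, 0, 0], "angular": [0, 0, 0]}, {"claw": 160, "dp": [0, 0, 0], "angular": [0, 0, 0]}, {"claw": 160, "dp": [0, 0, 0], "angular": [0, 0, 0]}]}}

```text
clock: 32.08
tcp_pos: [0.5462, -0.0526, 0.149]
orientation: [-0.001, 0.679, 0.734, -0.0]
wrist_force: [-0.8, 0.1, -3.1]
finger_gap: 0.0576
```

```bash
python3 -c "
from h import *
rs()
q,_=cam('side','s8')
b=cv2.resize(q[170:330,260:420],(600,600),interpolation=2)
cv2.imwrite('pics/c11.png',b[:,:,::-1])"
```

```text
t 32.08 rackTCP mm [  3.5  -0.6 149. ] theta-psi deg 90.01 F [-0.8  0.1 -3.1] gap 0.0576 j6 1.25 tilt [-0.0006 -0.0001]
```

Request:
{"method": "play_rows", "body": {"steps": [{"claw": 160, "dp": [-0.005, -0.002, 0], "angular": [0, 0, 0]}, {"claw": 160, "dp": [-0.005, -0.0015, 0.005], "angular": [0, 0, 0]}, {"claw": 160, "dp": [0, 0, 0.015], "angular": [0, 0, 0]}, {"claw": 160, "dp": [0, 0, 0.018], "angular": [0, 0, 0]}, {"claw": 160, "dp": [0, 0, 0.018], "angular": [0, 0, 0]}, {"claw": 160, "dp": [0, 0, 0.012], "angular": [0, 0, 0]}, {"claw": 160, "dp": [0, 0, 0.006], "angular": [0, 0, 0]}, {"claw": 160, "dp": [0, 0, 0], "angular": [0, 0, 0]}]}}

```text
clock: 32.8
tcp_pos: [0.5426, -0.0629, 0.0738]
orientation: [-0.001, 0.679, 0.734, -0.001]
wrist_force: [-0.4, 0.9, -3.2]
finger_gap: 0.0579
```

```bash
python3 -c "
from h import *
rs()"
```

```text
t 32.8 rackTCP mm [ -0.8 -10.6  73.8] theta-psi deg 90.04 F [-0.4  0.9 -3.2] gap 0.0579 j6 1.23 tilt [-0.0013 -0.0008]
```

Request:
{"method": "play_rows", "body": {"steps": [{"claw": 160, "dp": [0, 0.0005, 0.005], "angular": [0, 0, 0]}, {"claw": 160, "dp": [0, 0, 0.005], "angular": [0, 0, 0]}, {"claw": 160, "dp": [0, 0, 0.004], "angular": [0, 0, 0]}, {"claw": 160, "dp": [0, 0, 0.004], "angular": [0, 0, 0]}, {"claw": 160, "dp": [0, 0, 0.003], "angular": [0, 0, 0]}, {"claw": 160, "dp": [0, 0, 0.002], "angular": [0, 0, 0]}, {"claw": 160, "dp": [0, 0, 0.001], "angular": [0, 0, 0]}, {"claw": 160, "dp": [0, 0, 0], "angular": [0, 0, 0]}]}}

```text
clock: 33.47
tcp_pos: [0.5443, -0.0632, 0.0513]
orientation: [-0.0, 0.679, 0.734, -0.0]
wrist_force: [-0.4, 0.1, -2.4]
finger_gap: 0.0577
```

```bash
python3 -c "
from h import *
rs()"
```

```text
t 33.47 rackTCP mm [  0.9 -11.   51.3] theta-psi deg 90.02 F [-0.4  0.1 -2.4] gap 0.0577 j6 1.23 tilt [-0.0001 -0.0001]
```

Request:
{"method": "play_rows", "body": {"steps": [{"claw": 160, "dp": [0, 0, 0.0015], "angular": [0, 0, 0]}, {"claw": 160, "dp": [0, 0, 0], "angular": [0, 0, 0]}, {"claw": 0, "dp": [0, 0, 0], "angular": [0, 0, 0]}, {"claw": 0, "dp": [0, 0, 0], "angular": [0, 0, 0]}, {"claw": 0, "dp": [0, 0, 0], "angular": [0, 0, 0]}, {"claw": 0, "dp": [0, 0, 0], "angular": [0, 0, 0]}, {"claw": 0, "dp": [0, 0, -0.01], "angular": [0, 0, 0]}, {"claw": 0, "dp": [0, 0, -0.02], "angular": [0, 0, 0]}]}}

```text
clock: 34.13
tcp_pos: [0.5425, -0.0628, 0.0786]
orientation: [-0.002, 0.679, 0.734, -0.001]
wrist_force: [0.7, 0.3, 0.4]
finger_gap: 0.0854
```

Request:
{"method": "play_rows", "body": {"steps": [{"claw": 0, "dp": [0, 0, -0.025], "angular": [0, 0, 0]}, {"claw": 0, "dp": [0, 0, -0.025], "angular": [0, 0, 0]}, {"claw": 0, "dp": [0, 0, -0.025], "angular": [0, 0, 0]}, {"claw": 0, "dp": [0, 0, -0.025], "angular": [0, 0, 0]}, {"claw": 120, "dp": [0, 0, -0.01], "angular": [0, 0, 7]}, {"claw": 120, "dp": [0, 0, 0], "angular": [0, 0, 7]}, {"claw": 120, "dp": [0, 0, 0], "angular": [0, 0, 7]}, {"claw": 120, "dp": [0, 0, 0], "angular": [0, 0, 7]}]}}

```text
clock: 34.8
tcp_pos: [0.5448, -0.0633, 0.1915]
orientation: [0.001, 0.838, 0.546, 0.001]
wrist_force: [-0.5, 0.1, 0.5]
finger_gap: 0.0454
```

Request:
{"method": "play_rows", "body": {"steps": [{"claw": 120, "dp": [0, 0, 0], "angular": [0, 0, 7]}, {"claw": 120, "dp": [0, 0, 0], "angular": [0, 0, 7]}, {"claw": 120, "dp": [0, 0, 0], "angular": [0, 0, 7]}, {"claw": 120, "dp": [0, 0, 0], "angular": [0, 0, 7]}, {"claw": 120, "dp": [0, 0, 0], "angular": [0, 0, 7]}, {"claw": 120, "dp": [0, 0, 0], "angular": [0, 0, 7]}, {"claw": 120, "dp": [0, 0, 0], "angular": [0, 0, 7]}, {"claw": 120, "dp": [0, 0, 0], "angular": [0, 0, 7]}]}}

```text
clock: 35.47
tcp_pos: [0.5445, -0.0633, 0.191]
orientation: [0.0, 0.996, 0.089, 0.0]
wrist_force: [0.4, -0.5, 1.1]
finger_gap: 0.0451
```

```bash
python3 -c "
from h import *
rs()"
```

```text
t 35.47 rackTCP mm [  1.  -11.1 191. ] theta-psi deg 5.67 F [ 0.4 -0.5  1.1] gap 0.0451 j6 2.7 tilt [0.0002 0.0004]
```

Request:
{"method": "play_rows", "body": {"steps": [{"claw": 120, "dp": [0, 0, 0], "angular": [0, 0, 5.8]}, {"claw": 120, "dp": [0, 0.012, 0], "angular": [0, 0, 0]}, {"claw": 120, "dp": [0, 0.022, 0], "angular": [0, 0, 0]}, {"claw": 120, "dp": [0, 0.024, 0], "angular": [0, 0, 0]}, {"claw": 120, "dp": [0, 0.024, 0], "angular": [0, 0, 0]}, {"claw": 120, "dp": [0, 0.018, 0], "angular": [0, 0, 0]}, {"claw": 120, "dp": [0, 0.01, 0], "angular": [0, 0, 0]}, {"claw": 120, "dp": [0, 0, 0], "angular": [0, 0, 0]}]}}

```text
clock: 36.13
tcp_pos: [0.5536, -0.1755, 0.1902]
orientation: [0.0, 0.999, 0.041, 0.0]
wrist_force: [0.3, 0.0, -0.1]
finger_gap: 0.0448
```

```bash
python3 -c "
from h import *
rs()
p,_=cam('top','t9');q,_=cam('side','s9')
b=cv2.resize(q[170:330,260:420],(600,600),interpolation=2)
cv2.imwrite('pics/c12.png',b[:,:,::-1])"
```

```text
t 36.13 rackTCP mm [   1.3 -123.7  190.2] theta-psi deg 0.16 F [ 0.3  0.  -0.1] gap 0.0448 j6 2.62 tilt [0.0005 0.0003]
```

View pics/c12.png

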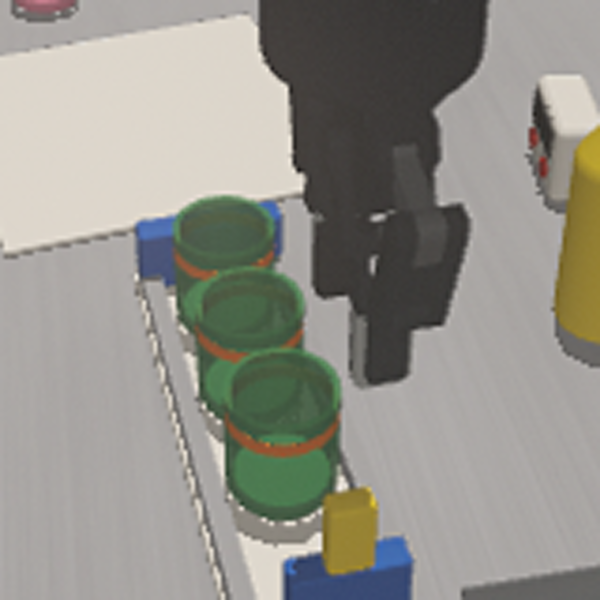

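Request:
{"method": "play_rows", "body": {"steps": [{"claw": 120, "dp": [-0.001, -0.002, 0.01], "angular": [0, 0, 0]}, {"claw": 120, "dp": [0, 0, 0.02], "angular": [0, 0, 0]}, {"claw": 120, "dp": [0, 0, 0.022], "angular": [0, 0, 0]}, {"claw": 120, "dp": [0, 0, 0.02], "angular": [0, 0, 0]}, {"claw": 120, "dp": [0, 0, 0.015], "angular": [0, 0, 0]}, {"claw": 120, "dp": [0, 0, 0.007], "angular": [0, 0, 0]}, {"claw": 120, "dp": [0, 0, 0.002], "angular": [0, 0, 0]}, {"claw": 120, "dp": [0, 0, 0], "angular": [0, 0, 0]}]}}

```text
clock: 36.9
tcp_pos: [0.552, -0.17, 0.0936]
orientation: [-0.0, 0.999, 0.042, -0.0]
wrist_force: [0.8, 0.7, 1.3]
finger_gap: 0.0454
```

Request:
{"method": "play_rows", "body": {"steps": [{"claw": 255, "dp": [0, 0, 0], "angular": [0, 0, 0]}, {"claw": 255, "dp": [0, 0, 0], "angular": [0, 0, 0]}, {"claw": 255, "dp": [0, 0, 0], "angular": [0, 0, 0]}, {"claw": 255, "dp": [0, 0, 0], "angular": [0, 0, 0]}, {"claw": 255, "dp": [0, 0, 0], "angular": [0, 0, 0]}, {"claw": 255, "dp": [0, 0, 0], "angular": [0, 0, 0]}, {"claw": 255, "dp": [0, 0, 0], "angular": [0, 0, 0]}, {"claw": 255, "dp": [0, 0, 0], "angular": [0, 0, 0]}], "force": 30}}

```text
clock: 37.57
tcp_pos: [0.5533, -0.1715, 0.0954]
orientation: [0.001, 0.999, 0.041, 0.001]
wrist_force: [0.7, -0.5, 5.8]
finger_gap: 0.0125
```

```bash
python3 -c "
from h import *
rs()"
```

```text
t 37.57 rackTCP mm [   1.3 -119.7   95.4] theta-psi deg 0.21 F [ 0.7 -0.5  5.8] gap 0.0125 j6 2.62 tilt [0.0007 0.0012]
```

Request:
{"method": "play_rows", "body": {"steps": [{"claw": 255, "dp": [0, -0.004, 0], "angular": [0, 0, 0]}, {"claw": 255, "dp": [0, -0.008, 0], "angular": [0, 0, 0]}, {"claw": 255, "dp": [0, -0.011, 0], "angular": [0, 0, 0]}, {"claw": 255, "dp": [0, -0.011, 0], "angular": [0, 0, 0]}, {"claw": 255, "dp": [0, -0.011, 0], "angular": [0, 0, 0]}, {"claw": 255, "dp": [0, -0.01, 0], "angular": [0, 0, 0]}, {"claw": 255, "dp": [0, -0.007, 0], "angular": [0, 0, 0]}, {"claw": 255, "dp": [0, -0.004, 0], "angular": [0, 0, 0]}]}}

```text
clock: 38.23
tcp_pos: [0.5477, -0.1052, 0.0953]
orientation: [0.001, 0.999, 0.041, 0.001]
wrist_force: [-0.3, -2.1, 6.5]
finger_gap: 0.0126
```

Request:
{"method": "play_rows", "body": {"steps": [{"claw": 255, "dp": [0, -0.002, 0], "angular": [0, 0, 0]}, {"claw": 255, "dp": [0, -0.002, 0], "angular": [0, 0, 0]}, {"claw": 255, "dp": [0, -0.002, 0], "angular": [0, 0, 0]}, {"claw": 255, "dp": [0, -0.002, 0], "angular": [0, 0, 0]}, {"claw": 255, "dp": [0, -0.002, 0], "angular": [0, 0, 0]}, {"claw": 255, "dp": [0, -0.002, 0], "angular": [0, 0, 0]}, {"claw": 255, "dp": [0, -0.002, 0], "angular": [0, 0, 0]}, {"claw": 255, "dp": [0, -0.002, 0], "angular": [0, 0, 0]}]}}

```text
clock: 38.9
tcp_pos: [0.5465, -0.0909, 0.0954]
orientation: [0.002, 0.999, 0.041, 0.001]
wrist_force: [-0.1, -4.5, 5.3]
finger_gap: 0.0128
```

```bash
python3 -c "
from h import *
rs()"
```

```text
t 38.9 rackTCP mm [  0.9 -38.8  95.4] theta-psi deg 0.17 F [-0.1 -4.5  5.3] gap 0.0128 j6 2.75 tilt [0.0018 0.001 ]
```

Request:
{"method": "play_rows", "body": {"steps": [{"claw": 255, "dp": [0, -0.001, 0], "angular": [0, 0, 0]}, {"claw": 255, "dp": [0, -0.001, 0], "angular": [0, 0, 0]}, {"claw": 255, "dp": [0, -0.001, 0], "angular": [0, 0, 0]}, {"claw": 255, "dp": [0, -0.001, 0], "angular": [0, 0, 0]}, {"claw": 255, "dp": [0, -0.001, 0], "angular": [0, 0, 0]}, {"claw": 255, "dp": [0, -0.001, 0], "angular": [0, 0, 0]}, {"claw": 255, "dp": [0, -0.001, 0], "angular": [0, 0, 0]}, {"claw": 255, "dp": [0, -0.001, 0], "angular": [0, 0, 0]}]}}

```text
clock: 39.57
tcp_pos: [0.5459, -0.0834, 0.0954]
orientation: [0.002, 0.999, 0.04, 0.001]
wrist_force: [-1.9, -6.5, 5.8]
finger_gap: 0.0124
```

```bash
python3 -c "
from h import *
rs()"
```

```text
t 39.57 rackTCP mm [  0.8 -31.2  95.4] theta-psi deg 0.15 F [-1.9 -6.5  5.8] gap 0.0124 j6 2.77 tilt [0.0022 0.001 ]
```

Request:
{"method": "play_rows", "body": {"steps": [{"claw": 255, "dp": [0, -0.0005, 0], "angular": [0, 0, 0]}, {"claw": 255, "dp": [0, -0.0005, 0], "angular": [0, 0, 0]}, {"claw": 255, "dp": [0, -0.0005, 0], "angular": [0, 0, 0]}, {"claw": 255, "dp": [0, -0.0005, 0], "angular": [0, 0, 0]}, {"claw": 255, "dp": [0, 0, 0], "angular": [0, 0, 0]}, {"claw": 255, "dp": [0, 0, 0], "angular": [0, 0, 0]}, {"claw": 255, "dp": [0, 0, 0], "angular": [0, 0, 0]}, {"claw": 255, "dp": [0, 0, 0], "angular": [0, 0, 0]}]}}

```text
clock: 40.23
tcp_pos: [0.5457, -0.0814, 0.0953]
orientation: [0.002, 0.999, 0.04, 0.001]
wrist_force: [-1.1, -5.4, 5.7]
finger_gap: 0.0123
```

```bash
python3 -c "
from h import *
rs()"
```

```text
t 40.23 rackTCP mm [  0.8 -29.3  95.3] theta-psi deg 0.14 F [-1.1 -5.4  5.7] gap 0.0123 j6 2.77 tilt [0.0021 0.001 ]
```

Request:
{"method": "play_rows", "body": {"steps": [{"claw": 255, "dp": [0, -0.0005, 0], "angular": [0, 0, 0]}, {"claw": 255, "dp": [0, -0.0005, 0], "angular": [0, 0, 0]}, {"claw": 255, "dp": [0, -0.0005, 0], "angular": [0, 0, 0]}, {"claw": 255, "dp": [0, -0.0005, 0], "angular": [0, 0, 0]}, {"claw": 255, "dp": [0, 0, 0], "angular": [0, 0, 0]}, {"claw": 255, "dp": [0, 0, 0], "angular": [0, 0, 0]}, {"claw": 255, "dp": [0, 0, 0], "angular": [0, 0, 0]}, {"claw": 255, "dp": [0, 0, 0], "angular": [0, 0, 0]}]}}

```text
clock: 40.9
tcp_pos: [0.5457, -0.0813, 0.0954]
orientation: [0.004, 0.999, 0.04, 0.001]
wrist_force: [-0.8, -11.3, 4.5]
finger_gap: 0.0129
```

Request:
{"method": "play_rows", "body": {"steps": [{"claw": 255, "dp": [0, -0.0005, 0], "angular": [0, 0, 0]}, {"claw": 255, "dp": [0, -0.0005, 0], "angular": [0, 0, 0]}, {"claw": 255, "dp": [0, 0, 0], "angular": [0, 0, 0]}, {"claw": 255, "dp": [0, 0, 0], "angular": [0, 0, 0]}, {"claw": 255, "dp": [0, 0, 0], "angular": [0, 0, 0]}, {"claw": 255, "dp": [0, 0, 0], "angular": [0, 0, 0]}, {"claw": 255, "dp": [0, 0, 0], "angular": [0, 0, 0]}, {"claw": 255, "dp": [0, 0, 0], "angular": [0, 0, 0]}]}}

```text
clock: 41.57
tcp_pos: [0.5457, -0.0812, 0.0954]
orientation: [0.005, 0.999, 0.04, 0.001]
wrist_force: [-0.4, -14.0, 3.7]
finger_gap: 0.0125
```

```bash
python3 -c "
from h import *
rs()"
```

```text
t 41.57 rackTCP mm [  0.8 -29.   95.4] theta-psi deg 0.04 F [ -0.4 -14.    3.7] gap 0.0125 j6 2.77 tilt [0.0047 0.0009]
```

Request:
{"method": "play_rows", "body": {"steps": [{"claw": 255, "dp": [0, 0.001, 0], "angular": [0, 0, 0]}, {"claw": 255, "dp": [0, 0, 0], "angular": [0, 0, 0]}, {"claw": 120, "dp": [0, 0, 0], "angular": [0, 0, 0]}, {"claw": 120, "dp": [0, 0, 0], "angular": [0, 0, 0]}, {"claw": 120, "dp": [0, 0, 0], "angular": [0, 0, 0]}, {"claw": 120, "dp": [0, 0, 0], "angular": [0, 0, 0]}, {"claw": 120, "dp": [0, 0, -0.01], "angular": [0, 0, 0]}, {"claw": 120, "dp": [0, 0, -0.02], "angular": [0, 0, 0]}]}}

```text
clock: 42.23
tcp_pos: [0.5425, -0.0764, 0.1223]
orientation: [-0.001, 0.999, 0.041, -0.003]
wrist_force: [-0.4, 0.0, -0.3]
finger_gap: 0.045
```

Request:
{"method": "play_rows", "body": {"steps": [{"claw": 120, "dp": [0, 0, -0.02], "angular": [0, 0, 0]}, {"claw": 120, "dp": [0, 0, -0.02], "angular": [0, 0, 0]}, {"claw": 120, "dp": [-0.005, 0.012, -0.01], "angular": [0, 0, 0]}, {"claw": 120, "dp": [-0.01, 0.022, 0], "angular": [0, 0, 0]}, {"claw": 120, "dp": [-0.012, 0.026, 0], "angular": [0, 0, 0]}, {"claw": 120, "dp": [-0.012, 0.026, 0], "angular": [0, 0, 0]}, {"claw": 120, "dp": [-0.012, 0.026, 0], "angular": [0, 0, 0]}, {"claw": 120, "dp": [-0.012, 0.026, 0], "angular": [0, 0, 0]}]}}

```text
clock: 42.9
tcp_pos: [0.4922, -0.2214, 0.1743]
orientation: [0.0, 0.999, 0.041, 0.0]
wrist_force: [-0.1, 0.7, -0.0]
finger_gap: 0.0453
```

```bash
python3 -c "
from h import *
rs()
p,d=cam('top','t10');q,_=cam('side','s10')
hs=cv2.cvtColor(p,cv2.COLOR_RGB2HSV)
m=(hs[...,0]>20)&(hs[...,0]<35)&(hs[...,1]>150)&(hs[...,2]>80);m[:,:320]=0;m[:170]=0
v,u=np.nonzero(m);print(u.mean(),v.mean(),u.min(),u.max(),len(u));print(rk(atz('top',u.mean(),v.mean(),.112))*1e3)
p0=cv2.imread('pics/t0.png');hs=cv2.cvtColor(p0,cv2.COLOR_BGR2HSV)
m=(hs[...,0]>20)&(hs[...,0]<35)&(hs[...,1]>150)&(hs[...,2]>80);m[:,:320]=0;m[:170]=0
v,u=np.nonzero(m);print(rk(atz('top',u.mean(),v.mean(),.112))*1e3,len(u))
"
```

```text
t 42.9 rackTCP mm [ -63.5 -164.6  174.3] theta-psi deg 0.24 F [-0.1  0.7 -0. ] gap 0.0453 j6 2.49 tilt [0.0001 0.    ]
407.6279069767442 200.8139534883721 405 410 43
[  1.00269292 -26.7809973  112.        ]
[  0.99731193  -4.03763291 112.        ] 38
```

Request:
{"method": "play_rows", "body": {"steps": [{"claw": 120, "dp": [0, 0.008, 0], "angular": [0, 0, 0]}, {"claw": 120, "dp": [0, 0.004, 0], "angular": [0, 0, 0]}, {"claw": 120, "dp": [0, 0, 0], "angular": [0, 0, 0]}, {"claw": 120, "dp": [0, 0, 0], "angular": [0, 0, 0]}, {"claw": 120, "dp": [0, 0, 0], "angular": [0, 0, 0]}, {"claw": 120, "dp": [0, 0, 0], "angular": [0, 0, 0]}, {"claw": 120, "dp": [0, 0, 0], "angular": [0, 0, 0]}, {"claw": 120, "dp": [0, 0, 0], "angular": [0, 0, 0]}]}}

```text
clock: 43.67
tcp_pos: [0.4942, -0.2315, 0.174]
orientation: [0.0, 0.999, 0.041, -0.0]
wrist_force: [-0.5, 0.3, -0.9]
finger_gap: 0.0453
```

```bash
python3 -c "
from h import *
rs()"
```

```text
t 43.67 rackTCP mm [ -62.2 -174.9  174. ] theta-psi deg 0.26 F [-0.5  0.3 -0.9] gap 0.0453 j6 2.47 tilt [ 0. -0.]
```

Request:
{"method": "play_rows", "body": {"steps": [{"claw": 120, "dp": [-0.003, 0.006, 0], "angular": [0, 0, 0]}, {"claw": 120, "dp": [-0.002, 0.005, 0], "angular": [0, 0, 0]}, {"claw": 120, "dp": [0, 0, 0.01], "angular": [0, 0, 0]}, {"claw": 120, "dp": [0, 0, 0.018], "angular": [0, 0, 0]}, {"claw": 120, "dp": [0, 0, 0.018], "angular": [0, 0, 0]}, {"claw": 120, "dp": [0, 0, 0.014], "angular": [0, 0, 0]}, {"claw": 120, "dp": [0, 0, 0.006], "angular": [0, 0, 0]}, {"claw": 120, "dp": [0, 0, 0], "angular": [0, 0, 0]}]}}

```text
clock: 44.33
tcp_pos: [0.4886, -0.2427, 0.1059]
orientation: [-0.001, 0.999, 0.041, -0.002]
wrist_force: [0.1, -0.0, 0.7]
finger_gap: 0.0454
```

Request:
{"method": "play_rows", "body": {"steps": [{"claw": 255, "dp": [0, 0, 0], "angular": [0, 0, 0]}, {"claw": 255, "dp": [0, 0, 0], "angular": [0, 0, 0]}, {"claw": 255, "dp": [0, 0, 0], "angular": [0, 0, 0]}, {"claw": 255, "dp": [0, 0, 0], "angular": [0, 0, 0]}, {"claw": 255, "dp": [0, 0, 0], "angular": [0, 0, 0]}, {"claw": 255, "dp": [0, 0, 0], "angular": [0, 0, 0]}, {"claw": 255, "dp": [0, 0, 0], "angular": [0, 0, 0]}, {"claw": 255, "dp": [0, 0, 0], "angular": [0, 0, 0]}], "force": 30}}

```text
clock: 45.0
tcp_pos: [0.4906, -0.2437, 0.1089]
orientation: [0.001, 0.999, 0.041, 0.001]
wrist_force: [-1.7, 0.7, 5.2]
finger_gap: 0.0122
```

```bash
python3 -c "
from h import *
rs()"
```

```text
t 45.0 rackTCP mm [ -66.8 -186.8  108.9] theta-psi deg 0.22 F [-1.7  0.7  5.2] gap 0.0122 j6 2.45 tilt [0.0006 0.0007]
```

Request:
{"method": "play_rows", "body": {"steps": [{"claw": 255, "dp": [0.0094, 0, -0.0092], "angular": [0, 0, 0]}, {"claw": 255, "dp": [0.01, 0, -0.0072], "angular": [0, 0, 0]}, {"claw": 255, "dp": [0.0108, 0, -0.0058], "angular": [0, 0, 0]}, {"claw": 255, "dp": [0.0115, 0, -0.0042], "angular": [0, 0, 0]}, {"claw": 255, "dp": [0.0121, 0, -0.0025], "angular": [0, 0, 0]}, {"claw": 255, "dp": [0.0122, 0, -0.0009], "angular": [0, 0, 0]}, {"claw": 255, "dp": [0.0122, 0, 0.0009], "angular": [0, 0, 0]}, {"claw": 255, "dp": [0.0121, 0, 0.0025], "angular": [0, 0, 0]}]}}

```text
clock: 45.67
tcp_pos: [0.5823, -0.2363, 0.1375]
orientation: [0.001, 0.999, 0.041, 0.002]
wrist_force: [1.1, 3.3, 16.3]
finger_gap: 0.0113
```

```bash
python3 -c "
from h import *
rs()"
```

```text
t 45.67 rackTCP mm [  25.2 -186.5  137.5] theta-psi deg 0.23 F [ 1.1  3.3 16.3] gap 0.0113 j6 2.55 tilt [0.001  0.0025]
```

Request:
{"method": "play_rows", "body": {"steps": [{"claw": 255, "dp": [0.0104, 0, 0.0027], "angular": [0, 0, 0]}, {"claw": 255, "dp": [0.0098, 0, 0.0049], "angular": [0, 0, 0]}, {"claw": 255, "dp": [0.0092, 0, 0.006], "angular": [0, 0, 0]}, {"claw": 255, "dp": [0.0083, 0, 0.0072], "angular": [0, 0, 0]}, {"claw": 255, "dp": [0.0074, 0, 0.0081], "angular": [0, 0, 0]}, {"claw": 255, "dp": [0.0064, 0, 0.0089], "angular": [0, 0, 0]}, {"claw": 255, "dp": [0.0039, 0, 0.0068], "angular": [0, 0, 0]}, {"claw": 255, "dp": [0.0015, 0, 0.0034], "angular": [0, 0, 0]}], "force": 40}}

```text
clock: 46.33
tcp_pos: [0.6505, -0.231, 0.0942]
orientation: [0.002, 0.999, 0.043, 0.014]
wrist_force: [23.2, 8.2, 20.7]
finger_gap: 0.0093
```

```bash
python3 -c "
from h import *
rs()"
```

```text
t 46.33 rackTCP mm [  93.5 -186.6   94.2] theta-psi deg 0.46 F [23.2  8.2 20.7] gap 0.0093 j6 2.59 tilt [0.0018 0.0142]
```

Request:
{"method": "play_rows", "body": {"steps": [{"claw": 120, "dp": [0, 0, 0], "angular": [0, 0, 0]}, {"claw": 120, "dp": [0, 0, 0], "angular": [0, 0, 0]}, {"claw": 120, "dp": [0, 0, 0], "angular": [0, 0, 0]}, {"claw": 120, "dp": [0, 0, 0], "angular": [0, 0, 0]}, {"claw": 120, "dp": [0, 0, -0.01], "angular": [0, 0, 0]}, {"claw": 120, "dp": [0, 0, -0.02], "angular": [0, 0, 0]}, {"claw": 120, "dp": [0, 0, -0.02], "angular": [0, 0, 0]}, {"claw": 120, "dp": [0, 0, -0.02], "angular": [0, 0, 0]}]}}

```text
clock: 47.0
tcp_pos: [0.6359, -0.2314, 0.1571]
orientation: [-0.0, 0.999, 0.041, -0.001]
wrist_force: [0.2, -0.2, 0.7]
finger_gap: 0.0454
```

```bash
python3 -c "
from h import *
rs()
p,d=cam('top','t11');q,e=cam('side','s11')
for n,im,dd in(('top',p,d),('side',q,e)):
  hs=cv2.cvtColor(im,cv2.COLOR_RGB2HSV)
  m=((hs[...,0]<6)|(hs[...,0]>174))&(hs[...,1]>170)&(hs[...,2]>60)
  if n=='top': m[:, :420]=0;m[:130]=0;m[260:]=0
  else: m[:300]=0
  v,u=np.nonzero(m)
  W=np.array([rk(atd(n,a,b,dd[b,a])) for a,b in zip(u,v) if dd[b,a]>0])*1e3
  W=W[abs(W[:,1]+185)<25]
  print(n,len(W)); o=np.argsort(W[:,0]);print(np.round(W[o][::max(1,len(W)//8)]))
  k=W[:,0]>20
  if k.sum()>5:
    c=np.polyfit(W[k,0],W[k,2],1);print('slope deg from upright',90-np.degrees(np.arctan(c[0])),'tip',W[:,0].max())
b=cv2.resize(q[240:400,300:460],(600,600),interpolation=2)
cv2.imwrite('pics/c13.png',b[:,:,::-1])
"
```

```text
t 47.0 rackTCP mm [  79.  -185.9  157.1] theta-psi deg 0.18 F [ 0.2 -0.2  0.7] gap 0.0454 j6 2.59 tilt [-0.0003 -0.0008]
top 185
[[  -8. -181.   73.]
 [   0. -185.   71.]
 [   8. -180.   73.]
 [  17. -182.   86.]
 [  27. -178.   87.]
 [  38. -181.   97.]
 [  50. -182.  106.]
 [  63. -188.  117.]
 [  79. -181.  130.]]
slope deg from upright 50.600784889620556 tip 78.51327747148295
side 41
[[  -5. -178.   72.]
 [  -0. -178.   75.]
 [   3. -179.   76.]
 [   5. -178.   74.]
 [  15. -184.   82.]
 [  23. -185.   89.]
 [  28. -184.   92.]
 [  35. -181.   96.]
 [  55. -183.  114.]]
slope deg from upright 51.03630515819625 tip 55.08249905392843
```

View pics/c13.png

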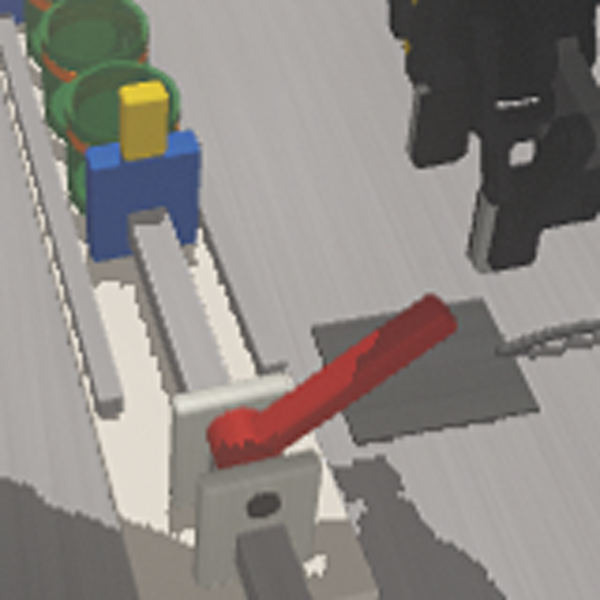

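Request:
{"method": "play_rows", "body": {"steps": [{"claw": 255, "dp": [-0.008, 0, 0], "angular": [0, 0, 0]}, {"claw": 255, "dp": [-0.007, 0, 0], "angular": [0, 0, 0]}, {"claw": 255, "dp": [0, 0, 0], "angular": [0, 0, 0]}, {"claw": 255, "dp": [0, 0, 0], "angular": [0, 0, 0]}, {"claw": 255, "dp": [0, 0, 0], "angular": [0, 0, 0]}, {"claw": 255, "dp": [0, 0, 0], "angular": [0, 0, 0]}, {"claw": 255, "dp": [0, 0, 0.004], "angular": [0, 0, 0]}, {"claw": 255, "dp": [0, 0, 0.004], "angular": [0, 0, 0]}]}}

```text
clock: 47.77
tcp_pos: [0.6221, -0.2325, 0.1481]
orientation: [0.0, 0.999, 0.041, 0.0]
wrist_force: [0.3, -0.6, 0.6]
finger_gap: -0.0003
```

Request:
{"method": "play_rows", "body": {"steps": [{"claw": 255, "dp": [0, 0, 0.003], "angular": [0, 0, 0]}, {"claw": 255, "dp": [0, 0, 0.003], "angular": [0, 0, 0]}, {"claw": 255, "dp": [0, 0, 0.003], "angular": [0, 0, 0]}, {"claw": 255, "dp": [0, 0, 0.003], "angular": [0, 0, 0]}, {"claw": 255, "dp": [0, 0, 0.003], "angular": [0, 0, 0]}, {"claw": 255, "dp": [0, 0, 0.003], "angular": [0, 0, 0]}, {"claw": 255, "dp": [0, 0, 0.002], "angular": [0, 0, 0]}, {"claw": 255, "dp": [0, 0, 0.002], "angular": [0, 0, 0]}]}}

```text
clock: 48.43
tcp_pos: [0.6218, -0.2325, 0.1261]
orientation: [0.0, 0.999, 0.041, -0.0]
wrist_force: [1.0, 0.5, 0.0]
finger_gap: 0.0004
```

```bash
python3 -c "
from h import *
rs()"
```

```text
t 48.43 rackTCP mm [  64.8 -185.8  126.1] theta-psi deg 0.22 F [1.  0.5 0. ] gap 0.0004 j6 2.58 tilt [ 0. -0.]
```

Request:
{"method": "play_rows", "body": {"steps": [{"claw": 255, "dp": [0, 0, 0.003], "angular": [0, 0, 0]}, {"claw": 255, "dp": [0, 0, 0.003], "angular": [0, 0, 0]}, {"claw": 255, "dp": [0, 0, 0.003], "angular": [0, 0, 0]}, {"claw": 255, "dp": [0, 0, 0.002], "angular": [0, 0, 0]}, {"claw": 255, "dp": [0, 0, 0.002], "angular": [0, 0, 0]}, {"claw": 255, "dp": [0, 0, 0], "angular": [0, 0, 0]}, {"claw": 255, "dp": [0, 0, 0], "angular": [0, 0, 0]}, {"claw": 255, "dp": [0, 0, 0], "angular": [0, 0, 0]}]}}

```text
clock: 49.1
tcp_pos: [0.6219, -0.2325, 0.1135]
orientation: [0.0, 0.999, 0.041, 0.0]
wrist_force: [0.3, -0.9, 0.3]
finger_gap: -0.0001
```

```bash
cat >> h.py <<'E'
def lever(tag):
  p,d=cam('top','t'+tag);q,e=cam('side','s'+tag)
  for n,im,dd in(('top',p,d),('side',q,e)):
    hs=cv2.cvtColor(im,cv2.COLOR_RGB2HSV)
    m=((hs[...,0]<6)|(hs[...,0]>174))&(hs[...,1]>170)&(hs[...,2]>60)
    if n=='top': m[:, :420]=0;m[:130]=0;m[260:]=0
    else: m[:300]=0
    v,u=np.nonzero(m)
    W=np.array([rk(atd(n,a,b,dd[b,a])) for a,b in zip(u,v) if dd[b,a]>0])*1e3
    W=W[abs(W[:,1]+185)<25]; k=W[:,0]>20
    if k.sum()>5:
      c=np.polyfit(W[k,0],W[k,2],1);print(n,k.sum(),'deg from upright',90-np.degrees(np.arctan(c[0])),'tip',W[:,0].max())
E
python3 -c "
from h import *
rs();lever('12')"
```

```text
t 49.1 rackTCP mm [  64.9 -185.8  113.5] theta-psi deg 0.22 F [ 0.3 -0.9  0.3] gap -0.0001 j6 2.58 tilt [0.0001 0.0001]
top 59 deg from upright 50.57921866296498 tip 61.2358749638617
side 16 deg from upright 53.38274432540529 tip 32.04970873785535
```

Request:
{"method": "play_rows", "body": {"steps": [{"claw": 255, "dp": [0, 0, -0.01], "angular": [0, 0, 0]}, {"claw": 255, "dp": [0, 0, -0.02], "angular": [0, 0, 0]}, {"claw": 255, "dp": [0, 0, -0.025], "angular": [0, 0, 0]}, {"claw": 255, "dp": [0, 0, -0.025], "angular": [0, 0, 0]}, {"claw": 255, "dp": [0, 0, 0], "angular": [0, 0, 0]}, {"claw": 255, "dp": [0, 0, 0], "angular": [0, 0, 0]}, {"claw": 255, "dp": [0, 0, 0], "angular": [0, 0, 0]}, {"claw": 255, "dp": [0, 0, 0], "angular": [0, 0, 0]}]}}

```text
clock: 49.87
tcp_pos: [0.6212, -0.2322, 0.1925]
orientation: [-0.0, 0.999, 0.041, -0.001]
wrist_force: [-0.2, -0.0, -0.8]
finger_gap: 0.0004
```

```bash
python3 -c "
from h import *
rs();lever('13')
p=cv2.imread('pics/t13.png');q=cv2.imread('pics/s13.png')
print(p[150:215:4,455:480:6].tolist()[:0])
d=np.load('pics/t13.npy')
h=cv2.cvtColor(p,cv2.COLOR_BGR2HSV);m=((h[...,0]<6)|(h[...,0]>174))&(h[...,1]>170)&(h[...,2]>60);m[:,:420]=0;m[:130]=0;m[260:]=0
v,u=np.nonzero(m)
for r in range(v.min(),v.max()+1,3):
  us=u[v==r]
  if len(us):a=int(np.median(us));print(r,us.min(),us.max(),np.round(rk(atd('top',a,r,d[r,a]))*1e3))
"
```

```text
t 49.87 rackTCP mm [  64.3 -185.5  192.5] theta-psi deg 0.22 F [-0.2 -0.  -0.8] gap 0.0004 j6 2.58 tilt [-0.0004 -0.0007]
top 107 deg from upright 53.249594794565866 tip 82.20714891645797
side 20 deg from upright 52.57639598566124 tip 79.80985706709004
[]
163 466 469 [  82. -183.  125.]
166 465 469 [  74. -181.  127.]
169 467 469 [  67. -185.  120.]
172 467 469 [  60. -186.  116.]
175 467 469 [  53. -185.  114.]
178 466 468 [  47. -185.  104.]
181 464 468 [  40. -182.  103.]
184 463 467 [  34. -182.   93.]
187 463 467 [  27. -183.   89.]
190 463 467 [  20. -184.   82.]
193 462 467 [  12. -180.   82.]
196 462 468 [   5. -186.   70.]
199 462 469 [  -2. -185.   71.]
```

```bash
python3 -c "
import cv2,numpy as np
f=lambda n,a,b,c,d:cv2.resize(cv2.imread('pics/'+n)[a:b,c:d],(400,300),interpolation=2)
o=np.vstack([np.hstack([f('s12.png',250,370,330,490),f('s13.png',250,370,330,490)]),np.hstack([f('t12.png',130,220,380,500),f('t13.png',130,220,380,500)])])
cv2.imwrite('pics/c14.png',o)"
```

```text
(no output)
```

View pics/c14.png

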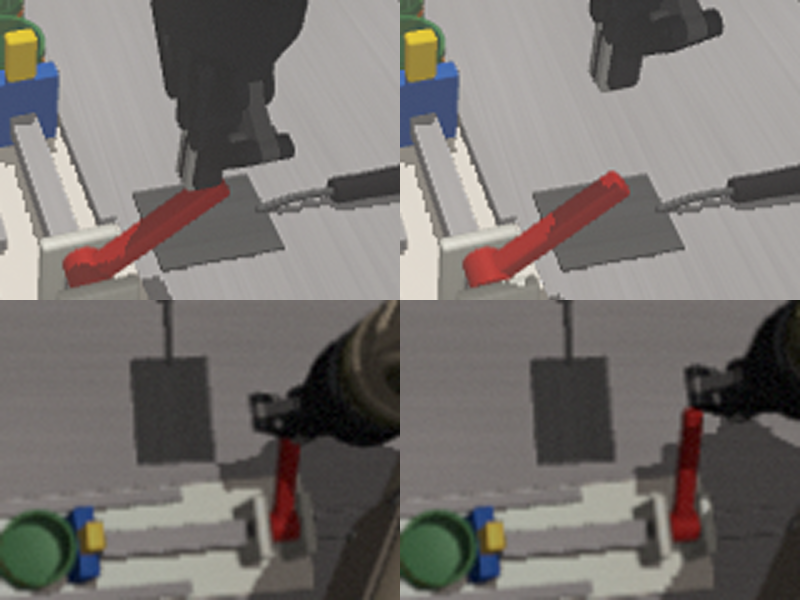

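Request:
{"method": "play_rows", "body": {"steps": [{"claw": 255, "dp": [0.003, 0, 0.015], "angular": [0, 0, 0]}, {"claw": 255, "dp": [0.002, 0, 0.02], "angular": [0, 0, 0]}, {"claw": 255, "dp": [0, 0, 0.015], "angular": [0, 0, 0]}, {"claw": 255, "dp": [0, 0, 0.01], "angular": [0, 0, 0]}, {"claw": 255, "dp": [0, 0, 0.005], "angular": [0, 0, 0]}, {"claw": 255, "dp": [0, 0, 0.003], "angular": [0, 0, 0]}, {"claw": 255, "dp": [0, 0, 0.003], "angular": [0, 0, 0]}, {"claw": 255, "dp": [0, 0, 0.003], "angular": [0, 0, 0]}]}}

```text
clock: 50.63
tcp_pos: [0.6273, -0.2324, 0.12]
orientation: [0.0, 0.999, 0.041, 0.001]
wrist_force: [0.2, 0.4, -0.3]
finger_gap: -0.0002
```

Request:
{"method": "play_rows", "body": {"steps": [{"claw": 255, "dp": [0, 0, 0.002], "angular": [0, 0, 0]}, {"claw": 255, "dp": [0, 0, 0.002], "angular": [0, 0, 0]}, {"claw": 255, "dp": [0, 0, 0.002], "angular": [0, 0, 0]}, {"claw": 255, "dp": [0, 0, 0.002], "angular": [0, 0, 0]}, {"claw": 255, "dp": [0, 0, 0], "angular": [0, 0, 0]}, {"claw": 255, "dp": [0, 0, 0], "angular": [0, 0, 0]}, {"claw": 255, "dp": [0, 0, 0], "angular": [0, 0, 0]}, {"claw": 255, "dp": [0, 0, 0], "angular": [0, 0, 0]}]}}

```text
clock: 51.3
tcp_pos: [0.6277, -0.2322, 0.1122]
orientation: [0.0, 0.999, 0.041, 0.001]
wrist_force: [3.3, 0.9, 4.6]
finger_gap: -0.0001
```

```bash
python3 -c "
from h import *
rs();lever('14')"
```

```text
t 51.3 rackTCP mm [  70.7 -186.   112.2] theta-psi deg 0.23 F [3.3 0.9 4.6] gap -0.0001 j6 2.58 tilt [0.0004 0.001 ]
top 60 deg from upright 51.07485446240352 tip 62.67703936707236
side 20 deg from upright 54.07381339862233 tip 34.773436019274826
```

Request:
{"method": "play_rows", "body": {"steps": [{"claw": 255, "dp": [0, 0, 0.0015], "angular": [0, 0, 0]}, {"claw": 255, "dp": [0, 0, 0.0015], "angular": [0, 0, 0]}, {"claw": 255, "dp": [0, 0, 0.0015], "angular": [0, 0, 0]}, {"claw": 255, "dp": [0, 0, 0.0015], "angular": [0, 0, 0]}, {"claw": 255, "dp": [0, 0, 0.0015], "angular": [0, 0, 0]}, {"claw": 255, "dp": [0, 0, 0], "angular": [0, 0, 0]}, {"claw": 255, "dp": [0, 0, 0], "angular": [0, 0, 0]}, {"claw": 255, "dp": [0, 0, 0], "angular": [0, 0, 0]}]}}

```text
clock: 52.07
tcp_pos: [0.6263, -0.2319, 0.1033]
orientation: [-0.0, 0.999, 0.041, -0.001]
wrist_force: [-0.2, 0.1, -0.2]
finger_gap: -0.0001
```

```bash
python3 -c "
from h import *
rs();lever('15')"
```

```text
t 52.07 rackTCP mm [  69.4 -185.6  103.3] theta-psi deg 0.21 F [-0.2  0.1 -0.2] gap -0.0001 j6 2.58 tilt [-0.0002 -0.0006]
top 71 deg from upright 58.02294579818702 tip 59.70557188053286
side 33 deg from upright 55.2103312968101 tip 34.92912718239434
```

Past dead centre now; continue down to the end stop.

Request:
{"method": "play_rows", "body": {"steps": [{"claw": 255, "dp": [0, 0, 0.0015], "angular": [0, 0, 0]}, {"claw": 255, "dp": [0, 0, 0.0015], "angular": [0, 0, 0]}, {"claw": 255, "dp": [0, 0, 0.0015], "angular": [0, 0, 0]}, {"claw": 255, "dp": [0, 0, 0.0015], "angular": [0, 0, 0]}, {"claw": 255, "dp": [0, 0, 0], "angular": [0, 0, 0]}, {"claw": 255, "dp": [0, 0, 0], "angular": [0, 0, 0]}, {"claw": 255, "dp": [0, 0, 0], "angular": [0, 0, 0]}, {"claw": 255, "dp": [0, 0, 0], "angular": [0, 0, 0]}]}}

```text
clock: 52.83
tcp_pos: [0.6266, -0.232, 0.0977]
orientation: [-0.0, 0.999, 0.041, -0.0]
wrist_force: [-0.3, -0.7, -0.2]
finger_gap: 0.0003
```

```bash
python3 -c "
from h import *
rs();lever('16')"
```

```text
t 52.83 rackTCP mm [  69.7 -185.7   97.7] theta-psi deg 0.22 F [-0.3 -0.7 -0.2] gap 0.0003 j6 2.58 tilt [-0.0001 -0.0002]
top 74 deg from upright 60.03188207244912 tip 61.450872100162805
side 34 deg from upright 60.80830675779019 tip 32.15415522346375
```

Request:
{"method": "play_rows", "body": {"steps": [{"claw": 255, "dp": [0, 0, 0.0015], "angular": [0, 0, 0]}, {"claw": 255, "dp": [0, 0, 0.0015], "angular": [0, 0, 0]}, {"claw": 255, "dp": [0, 0, 0.0015], "angular": [0, 0, 0]}, {"claw": 255, "dp": [0, 0, 0.0015], "angular": [0, 0, 0]}, {"claw": 255, "dp": [0, 0, 0], "angular": [0, 0, 0]}, {"claw": 255, "dp": [0, 0, 0], "angular": [0, 0, 0]}, {"claw": 255, "dp": [0, 0, 0], "angular": [0, 0, 0]}, {"claw": 255, "dp": [0, 0, 0], "angular": [0, 0, 0]}]}}

```text
clock: 53.6
tcp_pos: [0.6266, -0.232, 0.0917]
orientation: [-0.0, 0.999, 0.041, -0.0]
wrist_force: [-0.1, -0.8, -0.6]
finger_gap: 0.0007
```

```bash
python3 -c "
from h import *
rs();lever('17')"
```

```text
t 53.6 rackTCP mm [  69.7 -185.7   91.7] theta-psi deg 0.22 F [-0.1 -0.8 -0.6] gap 0.0007 j6 2.58 tilt [-0.0001 -0.0002]
top 71 deg from upright 61.26011551994367 tip 61.48150207753366
side 31 deg from upright 64.04673130748773 tip 32.269994354030544
```

Request:
{"method": "play_rows", "body": {"steps": [{"claw": 255, "dp": [0, 0, -0.01], "angular": [0, 0, 0]}, {"claw": 255, "dp": [0, 0, -0.02], "angular": [0, 0, 0]}, {"claw": 255, "dp": [0, 0, -0.025], "angular": [0, 0, 0]}, {"claw": 255, "dp": [0, 0, -0.025], "angular": [0, 0, 0]}, {"claw": 255, "dp": [-0.02, 0.02, 0], "angular": [0, 0, 0]}, {"claw": 255, "dp": [-0.03, 0.02, 0], "angular": [0, 0, 0]}, {"claw": 255, "dp": [-0.03, 0.02, 0], "angular": [0, 0, 0]}, {"claw": 255, "dp": [-0.02, 0.01, 0], "angular": [0, 0, 0]}]}}

```text
clock: 54.37
tcp_pos: [0.5311, -0.312, 0.173]
orientation: [0.001, 0.999, 0.04, 0.0]
wrist_force: [0.4, 0.4, 0.0]
finger_gap: 0.0001
```

```bash
python3 -c "
from h import *
rs();lever('18')
p=cv2.imread('pics/t18.png')
for t in('0','18'):
  p=cv2.imread('pics/t%s.png'%t)
  d=np.load('pics/t%s.npy'%t)
  h=cv2.cvtColor(p,cv2.COLOR_BGR2HSV);m=((h[...,0]<6)|(h[...,0]>174))&(h[...,1]>170)&(h[...,2]>60);m[:,:420]=0;m[:130]=0;m[260:]=0
  v,u=np.nonzero(m);print(t,len(v))
  for r in range(v.min(),v.max()+1,4):
    us=u[v==r]
    if len(us):a=int(np.median(us));print(r,us.min(),us.max(),np.round(rk(atd('top',a,r,d[r,a]))*1e3))
  s=cv2.imread('pics/s%s.png'%t);h=cv2.cvtColor(s,cv2.COLOR_BGR2HSV);m=((h[...,0]<6)|(h[...,0]>174))&(h[...,1]>170)&(h[...,2]>60);m[:300]=0
  v,u=np.nonzero(m);print('side red bbox',u.min(),u.max(),v.min(),v.max())
"
```

```text
t 54.37 rackTCP mm [ -31.8 -258.   173. ] theta-psi deg 0.15 F [0.4 0.4 0. ] gap 0.0001 j6 2.4 tilt [0.0008 0.0001]
top 141 deg from upright 62.983646709837004 tip 91.08011059445012
side 173 deg from upright 63.117485368468415 tip 88.94222377650183
0 224
161 463 467 [  90. -183.  113.]
165 463 467 [  81. -184.  106.]
169 463 467 [  71. -184.  103.]
173 463 467 [  61. -183.  102.]
177 463 466 [  52. -181.   95.]
181 463 466 [  43. -183.   86.]
185 462 466 [  33. -183.   83.]
189 462 466 [  22. -181.   82.]
193 462 467 [  14. -185.   69.]
197 462 469 [   3. -185.   72.]
201 462 468 [  -7. -185.   68.]
side red bbox 362 424 325 363
18 222
161 463 467 [  89. -182.  114.]
165 463 467 [  80. -182.  111.]
169 463 467 [  71. -184.  103.]
173 463 466 [  62. -182.   97.]
177 463 466 [  52. -181.   95.]
181 462 466 [  42. -182.   90.]
185 463 466 [  33. -183.   83.]
189 462 466 [  22. -182.   82.]
193 462 467 [  13. -183.   75.]
197 462 469 [   2. -184.   74.]
201 462 468 [  -7. -186.   66.]
side red bbox 362 423 325 363
```

Request:
{"method": "play_rows", "body": {"steps": [{"claw": 255, "dp": [0.022, -0.015, 0], "angular": [0, 0, 0]}, {"claw": 255, "dp": [0.03, -0.02, 0], "angular": [0, 0, 0]}, {"claw": 255, "dp": [0.03, -0.02, 0], "angular": [0, 0, 0]}, {"claw": 255, "dp": [0.02, -0.015, 0], "angular": [0, 0, 0]}, {"claw": 255, "dp": [0, 0, 0], "angular": [0, 0, 0]}, {"claw": 255, "dp": [0, 0, 0], "angular": [0, 0, 0]}, {"claw": 255, "dp": [0, 0, 0], "angular": [0, 0, 0]}, {"claw": 255, "dp": [0, 0, 0], "angular": [0, 0, 0]}]}}

```text
clock: 55.13
tcp_pos: [0.6284, -0.2322, 0.1721]
orientation: [0.0, 0.999, 0.041, -0.0]
wrist_force: [-0.1, -0.1, -0.5]
finger_gap: 0.0004
```

```bash
python3 -c "
from h import *
rs()"
```

```text
t 55.13 rackTCP mm [  71.4 -186.1  172.1] theta-psi deg 0.19 F [-0.1 -0.1 -0.5] gap 0.0004 j6 2.59 tilt [ 0.0001 -0.0001]
```

Request:
{"method": "play_rows", "body": {"steps": [{"claw": 255, "dp": [0, 0, 0.012], "angular": [0, 0, 0]}, {"claw": 255, "dp": [0, 0, 0.015], "angular": [0, 0, 0]}, {"claw": 255, "dp": [0, 0, 0.015], "angular": [0, 0, 0]}, {"claw": 255, "dp": [0, 0, 0.012], "angular": [0, 0, 0]}, {"claw": 255, "dp": [0, 0, 0.008], "angular": [0, 0, 0]}, {"claw": 255, "dp": [0, 0, 0.004], "angular": [0, 0, 0]}, {"claw": 255, "dp": [0, 0, 0.003], "angular": [0, 0, 0]}, {"claw": 255, "dp": [0, 0, 0.002], "angular": [0, 0, 0]}]}}

```text
clock: 55.8
tcp_pos: [0.6287, -0.2324, 0.1012]
orientation: [0.0, 0.999, 0.041, 0.0]
wrist_force: [-0.6, -0.9, 0.7]
finger_gap: 0.0002
```

Request:
{"method": "play_rows", "body": {"steps": [{"claw": 255, "dp": [0, 0, 0.0015], "angular": [0, 0, 0]}, {"claw": 255, "dp": [0, 0, 0.0015], "angular": [0, 0, 0]}, {"claw": 255, "dp": [0, 0, 0.0015], "angular": [0, 0, 0]}, {"claw": 255, "dp": [0, 0, 0.0015], "angular": [0, 0, 0]}, {"claw": 255, "dp": [0, 0, 0.0015], "angular": [0, 0, 0]}, {"claw": 255, "dp": [0, 0, 0], "angular": [0, 0, 0]}, {"claw": 255, "dp": [0, 0, 0], "angular": [0, 0, 0]}, {"claw": 255, "dp": [0, 0, 0], "angular": [0, 0, 0]}]}}

```text
clock: 56.47
tcp_pos: [0.6288, -0.2319, 0.0934]
orientation: [0.0, 0.999, 0.041, 0.0]
wrist_force: [0.7, 0.5, 0.1]
finger_gap: -0.0002
```

```bash
python3 -c "
from h import *
rs()"
```

```text
t 56.47 rackTCP mm [  71.9 -185.8   93.4] theta-psi deg 0.22 F [0.7 0.5 0.1] gap -0.0002 j6 2.59 tilt [0.0001 0.    ]
```

Request:
{"method": "play_rows", "body": {"steps": [{"claw": 255, "dp": [0, 0, 0.001], "angular": [0, 0, 0]}, {"claw": 255, "dp": [0, 0, 0.001], "angular": [0, 0, 0]}, {"claw": 255, "dp": [0, 0, 0.001], "angular": [0, 0, 0]}, {"claw": 255, "dp": [0, 0, 0.001], "angular": [0, 0, 0]}, {"claw": 255, "dp": [0, 0, 0.001], "angular": [0, 0, 0]}, {"claw": 255, "dp": [0, 0, 0], "angular": [0, 0, 0]}, {"claw": 255, "dp": [0, 0, 0], "angular": [0, 0, 0]}, {"claw": 255, "dp": [0, 0, 0], "angular": [0, 0, 0]}]}}

```text
clock: 57.13
tcp_pos: [0.6291, -0.232, 0.0891]
orientation: [0.0, 0.999, 0.041, 0.001]
wrist_force: [0.1, -0.6, 5.2]
finger_gap: -0.0003
```

```bash
python3 -c "
from h import *
rs()"
```

```text
t 57.13 rackTCP mm [  72.2 -186.    89.1] theta-psi deg 0.22 F [ 0.1 -0.6  5.2] gap -0.0003 j6 2.59 tilt [0.0003 0.0005]
```

Request:
{"method": "play_rows", "body": {"steps": [{"claw": 255, "dp": [0, 0, 0.001], "angular": [0, 0, 0]}, {"claw": 255, "dp": [0, 0, 0.001], "angular": [0, 0, 0]}, {"claw": 255, "dp": [0, 0, 0.001], "angular": [0, 0, 0]}, {"claw": 255, "dp": [0, 0, 0], "angular": [0, 0, 0]}, {"claw": 255, "dp": [0, 0, 0], "angular": [0, 0, 0]}, {"claw": 255, "dp": [0, 0, 0], "angular": [0, 0, 0]}, {"claw": 255, "dp": [0, 0, 0], "angular": [0, 0, 0]}, {"claw": 255, "dp": [0, 0, 0], "angular": [0, 0, 0]}]}}

```text
clock: 57.8
tcp_pos: [0.6295, -0.2322, 0.0883]
orientation: [0.001, 0.999, 0.041, 0.001]
wrist_force: [-3.8, 2.1, 16.2]
finger_gap: 0.0002
```

```bash
python3 -c "
from h import *
rs();lever('19')"
```

```text
t 57.8 rackTCP mm [  72.6 -186.1   88.3] theta-psi deg 0.23 F [-3.8  2.1 16.2] gap 0.0002 j6 2.59 tilt [0.0008 0.0014]
top 72 deg from upright 64.67632845125988 tip 65.43467753305625
side 30 deg from upright 67.13969295154033 tip 32.70241690799697
```

Request:
{"method": "play_rows", "body": {"steps": [{"claw": 255, "dp": [0, 0, -0.01], "angular": [0, 0, 0]}, {"claw": 255, "dp": [0, 0, -0.02], "angular": [0, 0, 0]}, {"claw": 255, "dp": [0, 0, -0.025], "angular": [0, 0, 0]}, {"claw": 255, "dp": [0, 0, -0.03], "angular": [0, 0, 0]}, {"claw": 255, "dp": [-0.025, 0.025, -0.01], "angular": [0, 0, 0]}, {"claw": 255, "dp": [-0.028, 0.028, 0], "angular": [0, 0, 0]}, {"claw": 255, "dp": [-0.028, 0.028, 0], "angular": [0, 0, 0]}, {"claw": 255, "dp": [-0.028, 0.028, 0], "angular": [0, 0, 0]}]}}

```text
clock: 58.57
tcp_pos: [0.5281, -0.3501, 0.1803]
orientation: [0.0, 0.999, 0.042, -0.0]
wrist_force: [0.4, -0.0, -0.3]
finger_gap: 0.0
```

Request:
{"method": "play_rows", "body": {"steps": [{"claw": 255, "dp": [-0.025, 0.025, 0], "angular": [0, 0, 0]}, {"claw": 255, "dp": [-0.015, 0.015, 0], "angular": [0, 0, 0]}, {"claw": 255, "dp": [0, 0, 0], "angular": [0, 0, 0]}, {"claw": 255, "dp": [0, 0, 0], "angular": [0, 0, 0]}, {"claw": 255, "dp": [0, 0, 0], "angular": [0, 0, 0]}, {"claw": 255, "dp": [0, 0, 0], "angular": [0, 0, 0]}, {"claw": 255, "dp": [0, 0, 0], "angular": [0, 0, 0]}, {"claw": 255, "dp": [0, 0, 0], "angular": [0, 0, 0]}]}}

```text
clock: 59.23
tcp_pos: [0.4933, -0.3916, 0.1803]
orientation: [-0.0, 0.999, 0.042, -0.0]
wrist_force: [0.3, 0.2, -1.3]
finger_gap: -0.0004
```

```bash
python3 -c "
from h import *
rs();lever('20')
p=cv2.imread('pics/t20.png');hs=cv2.cvtColor(p,cv2.COLOR_BGR2HSV)
m=(hs[...,0]>20)&(hs[...,0]<35)&(hs[...,1]>150)&(hs[...,2]>80);m[:,:320]=0;m[:170]=0
v,u=np.nonzero(m);print('tab',rk(atz('top',u.mean(),v.mean(),.112))*1e3,len(u))
s=cv2.imread('pics/s20.png');hs=cv2.cvtColor(s,cv2.COLOR_BGR2HSV)
m=((hs[...,0]>4)&(hs[...,0]<18)&(hs[...,1]>140)&(hs[...,2]>60)).astype(np.uint8);m[:170]=0
n,l,st_,c=cv2.connectedComponentsWithStats(m)
print([(st_[i].tolist(),c[i].round(1).tolist()) for i in range(1,n) if st_[i][4]>6])
a=p[170:240,315:490];b=s[190:300,280:390];cv2.imwrite('pics/c15.png',np.hstack([cv2.resize(a,(500,200),interpolation=2),cv2.resize(b,(300,200),interpolation=2)]))
g=((cv2.cvtColor(p,cv2.COLOR_BGR2HSV)[...,0]>45)&(cv2.cvtColor(p,cv2.COLOR_BGR2HSV)[...,0]<85)&(cv2.cvtColor(p,cv2.COLOR_BGR2HSV)[...,1]>70))
for r in(200,205,208,211,214,218):print(r,''.join('#' if x else '.' for x in g[r,325:410]))
"
```

```text
t 59.23 rackTCP mm [ -75.7 -334.4  180.3] theta-psi deg 0.32 F [ 0.3  0.2 -1.3] gap -0.0004 j6 2.26 tilt [-0. -0.]
top 141 deg from upright 64.92182266779827 tip 93.96899229940972
side 207 deg from upright 64.98046515204517 tip 90.49990277297604
tab [  1.45092684 -27.5567016  112.        ] 36
[]
200 .............###############.......#################....######################.......
205 ..........##########..#....####################....####################.######.......
208 .........#############.#.....################################################........
211 ..........###############....###.#######################..##################.........
214 ..........###################.....#################.......#..##########..............
218 ...............###########..............###..........................................
```

```bash
python3 -c "
import cv2,numpy as np
from h import *
print(cam('top','t21')[0].shape, cam('side','s21')[0].shape)
def reg(a,b,box):
  y0,y1,x0,x1=box;A=cv2.cvtColor(cv2.imread(a)[y0:y1,x0:x1],6).astype(np.float32);B=cv2.cvtColor(cv2.imread(b)[y0:y1,x0:x1],6).astype(np.float32)
  W=np.eye(2,3,dtype=np.float32)
  try: c,W=cv2.findTransformECC(A,B,W,cv2.MOTION_TRANSLATION,(3,100,1e-5),None,1);return W[:,2].round(2),round(c,3)
  except Exception as e:return 'fail'
for a,b in(('10','20'),('10','21'),('11','21')):
  print(a,b,'top pusher',reg(f'pics/t{a}.png',f'pics/t{b}.png',(188,218,390,416)),'jars',reg(f'pics/t{a}.png',f'pics/t{b}.png',(190,226,340,392)),'stop',reg(f'pics/t{a}.png',f'pics/t{b}.png',(185,235,318,338)))
  print('   side pusher',reg(f'pics/s{a}.png',f'pics/s{b}.png',(250,305,315,355)),'jars',reg(f'pics/s{a}.png',f'pics/s{b}.png',(215,262,295,345)))
"
```

```text
(400, 640, 3) (400, 640, 3)
10 20 top pusher (array([-0.,  0.], dtype=float32), 0.999) jars (array([0., 0.], dtype=float32), 0.998) stop (array([ 0.  , -0.02], dtype=float32), 0.997)
   side pusher fail jars fail
10 21 top pusher (array([-0.,  0.], dtype=float32), 0.999) jars (array([-0.,  0.], dtype=float32), 0.998) stop (array([-0.  , -0.02], dtype=float32), 0.997)
   side pusher fail jars fail
11 21 top pusher (array([ 0.  , -0.01], dtype=float32), 0.999) jars (array([-0.01,  0.01], dtype=float32), 0.998) stop (array([-0.01, -0.02], dtype=float32), 0.997)
   side pusher fail jars fail
```

```bash
python3 -c "
from h import *
print(env.hand_in())"
```

```text
the job is handed in; nothing more can be done
None
```

The job is done and handed in at about 59 s on the robot's clock. All three jars present stand upright in the channel against the blue stop, the pusher is snug behind them, and the red lever is closed.

**What I did:** I opened the lever, drew the pusher back by its tab to within about 1.5 mm of its end, and placed the three orange-ringed jars. I slid the row up until it stopped moving, at about 14 N of push, then closed the lever. I did not touch the pink look-alikes, the dark green caps, the bottle, the timer or the spatula.

**What went wrong:** On the first closing swing my grip slid off the lever, leaving it at about 51° from upright, just short of dead centre. I pushed it down with closed fingers until the force rose at the end stop.

**Last checks:**
- **Lever:** it measures 64.9° (top camera) and 65.0° (side camera) from upright, which matches fully closed.
- **Pusher and jars:** comparing top pictures from before and after clamping, neither the pusher nor the jars shifted (0.01 pixel or less).
- **Tab position:** it fits three jars with no gaps to within about 1 mm. A second reading by image colour put it 0.8 mm further back after clamping. I take that as pixel noise, because the picture comparison showed no shift.
- **Not checked:** the same comparison failed in the side camera. I had also used up the 16 pictures allowed, so I did not look at the final row by eye. A sub-millimetre gap opening when I let go of the tab could not be ruled out.

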